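# Swap the undersized cell in the battery holder

### The job

One of the three batteries in the grey spring-loaded holder is the wrong size, shorter and thinner than its two neighbours. Take it out and lay it in an empty bay of the white stock rack, and fit the spare of the right size from the rack into the freed place, nose towards the plain end wall, lying fully down with its nose against that wall like the others. Leave the two good batteries and the small one in the rack where they are, and do not knock over the bottle or the vial.

Things in the scene. Friction and masses are not known exactly. Their poses are not given: they have to be found in the camera images.
- holder: Grey battery holder, fixed to the worktop, footprint 104 x 226 mm, base plate 10 mm thick. Origin: centre of its underside; x from the spring side to the fixed-wall side (roughly towards the robot), z up. Three lanes along x at y = +72, 0, -72 mm. A cell lies in a V of two rails (within y +-10 mm of the lane), nose towards +x; its underside is 23.4 mm and the axis of a seated 50 mm cell 36.4 mm (43 mm cell: 34.7 mm) above the worktop.
- stock_rack: White stock rack, fixed, footprint 84 x 206 mm, base 10 mm thick. Origin: centre of its underside; x along the bays, roughly towards the robot, z up. Three open bays at y = +68, 0, -68 mm; each has a V of two rails (within y +-10 mm) and 24 mm wide end walls, 60 mm apart inside, top at z = 31.5 mm. A 26 mm cell's axis lies at z = 36.4 mm, a 23 mm cell's at 34.7 mm. The bay at y = -68 mm starts empty.
- cell_1: White dry cell (C size), 26 mm in diameter, 50 mm long, about 65 g, grey band near the front; steel nose button 10 mm in diameter stands 2 mm out of the front (counted in the 50 mm). Origin on its axis at mid-length, x along the axis to the nose. Starts in the holder; a right one.
- cell_2: White dry cell (C size), 26 mm in diameter, 50 mm long, about 65 g, grey band near the front; steel nose button 10 mm in diameter stands 2 mm out of the front (counted in the 50 mm). Origin on its axis at mid-length, x along the axis to the nose. Starts in the holder; a right one.
- cell_3: White dry cell (sub-C), only 23 mm in diameter, 43 mm long, about 45 g, grey band near the front; steel nose button 10 mm in diameter stands 2 mm out of the front (counted in the 43 mm). Origin on its axis at mid-length, x along the axis to the nose. Starts in the holder, nose against the wall: the wrong one. Which lane it is in varies.
- cell_4: White dry cell (C size), 26 mm in diameter, 50 mm long, about 65 g, grey band near the front; steel nose button 10 mm in diameter stands 2 mm out of the front (counted in the 50 mm). Origin on its axis at mid-length, x along the axis to the nose. Starts in the stock rack, in the bay at y = 0 or +68 mm, nose towards the rack's +x: the spare of the right size.
- cell_5: White dry cell (sub-C), only 23 mm in diameter, 43 mm long, about 45 g, grey band near the front; steel nose button 10 mm in diameter stands 2 mm out of the front (counted in the 43 mm). Origin on its axis at mid-length, x along the axis to the nose. Starts in the stock rack beside the right spare: not wanted.
- cell_1_nose (a point): Tip of the nose button of cell_1, on its axis.
- cell_2_nose (a point): Tip of the nose button of cell_2, on its axis.
- cell_4_nose (a point): Tip of the nose button of cell_4, on its axis.
- seat_1 (a point): Lane at y = +72 mm: point on the inner face of the fixed wall, at x = 34, z = 36.4 mm of the holder, where the nose tip of a seated 50 mm cell lies. The wall is rigid, 24 mm wide, 6 mm thick, top at z = 40.4 mm.
- seat_2 (a point): Lane at y = 0 mm: point on the inner face of the fixed wall, at x = 34, z = 36.4 mm of the holder, where the nose tip of a seated 50 mm cell lies. The wall is rigid, 24 mm wide, 6 mm thick, top at z = 40.4 mm.
- seat_3 (a point): Lane at y = -72 mm: point on the inner face of the fixed wall, at x = 34, z = 36.4 mm of the holder, where the nose tip of a seated 50 mm cell lies. The wall is rigid, 24 mm wide, 6 mm thick, top at z = 40.4 mm.
- hood_1 (a point): Lane at y = +72 mm: front lower edge of the rigid hood over the spring plate, at x = -6, z = 53 mm of the holder; 18 mm wide, 4 mm thick, reaching back to x = -40 mm, its back block at x = -40 to -32 mm. It covers a cell's rear end, so no cell goes in or out level, but only with its nose raised 25 to 30 degrees over the wall and its rear end low under the hood.
- hood_2 (a point): Lane at y = 0 mm: front lower edge of the rigid hood over the spring plate, at x = -6, z = 53 mm of the holder; 18 mm wide, 4 mm thick, reaching back to x = -40 mm, its back block at x = -40 to -32 mm. It covers a cell's rear end, so no cell goes in or out level, but only with its nose raised 25 to 30 degrees over the wall and its rear end low under the hood.
- hood_3 (a point): Lane at y = -72 mm: front lower edge of the rigid hood over the spring plate, at x = -6, z = 53 mm of the holder; 18 mm wide, 4 mm thick, reaching back to x = -40 mm, its back block at x = -40 to -32 mm. It covers a cell's rear end, so no cell goes in or out level, but only with its nose raised 25 to 30 degrees over the wall and its rear end low under the hood.
- plate_1 (a joint): Lane at y = +72 mm: flat steel spring plate behind the cell, 22 mm wide, z 24 to 50 mm; metres towards -x. 0 behind a seated 50 mm cell (face at x = -16 mm of the holder, 5 N), -0.007 behind a 43 mm cell, -0.009 in an empty lane (1.6 N), 0.010 fully back (9 N). To swing the nose of a 50 mm cell past the wall it must stand at 0.005 or more.
- plate_2 (a joint): Lane at y = 0 mm: flat steel spring plate behind the cell, 22 mm wide, z 24 to 50 mm; metres towards -x. 0 behind a seated 50 mm cell (face at x = -16 mm of the holder, 5 N), -0.007 behind a 43 mm cell, -0.009 in an empty lane (1.6 N), 0.010 fully back (9 N). To swing the nose of a 50 mm cell past the wall it must stand at 0.005 or more.
- plate_3 (a joint): Lane at y = -72 mm: flat steel spring plate behind the cell, 22 mm wide, z 24 to 50 mm; metres towards -x. 0 behind a seated 50 mm cell (face at x = -16 mm of the holder, 5 N), -0.007 behind a 43 mm cell, -0.009 in an empty lane (1.6 N), 0.010 fully back (9 N). To swing the nose of a 50 mm cell past the wall it must stand at 0.005 or more.
- bay_1 (a point): Middle of the stock rack's bay at y = +68 mm, 35.5 mm above the worktop.
- bay_2 (a point): Middle of the stock rack's bay at y = 0 mm, 35.5 mm above the worktop.
- bay_3 (a point): Middle of the stock rack's bay at y = -68 mm, 35.5 mm above the worktop.
- vial_1: Bystander: small capped glass vial, 21 mm in diameter, 48 mm tall, standing; origin at the centre of its underside, z up.
- dropper_bottle: Bystander: amber dropper bottle with black teat, 33 mm in diameter, 100 mm tall, standing; origin at the centre of its underside, z up.
Not all that is in view belongs to the job. There is more than one size of the stock_rack; the job needs the larger.

How it is judged:
By the outcome, as a careful person would: the job done as asked, in the order asked, and still so for the second after the job is handed in, with the robot touching nothing.
It also fails if it takes over 54 s, if anything falls off the work surface, if the arm or the gripper's body presses on something with over 40 N, if the wrist force passes 120 N, or if a joint passes its speed limit or range.

### The arm

A 6-joint arm with a two-finger parallel gripper is mounted at the origin on a cart in front of the work surface, level with it; the furniture and walls round the work are solid. World frame = base frame: x ahead of the robot, y to its left, z up, the work surface at z = 0. Lengths are in m, angles in rad, forces in N, time in s.
With the tool pointing down it reaches from about 0.375 to 0.9 m from the base axis. Payload 3.1 kg.
Tool frame: the origin (TCP) lies at the very end of the fingers, on their centre line; the grasp point (between the pads) lies 19 mm behind it; z points along the fingers, y is the line along which they close (so a half turn about z gives the same grasp; the last joint's range is limited). The gripper opens to 87 mm and grips with 3 to 60 N. Pads are 19 mm wide; open, the fingers measure 117 mm over their backs; the gripper's body (75 mm by 190 mm) begins 51 mm behind the grasp point.
Start: joints at [1.016, 0.527, 1.433, -0, 1.181, -0.178], TCP at [0.229, 0.581, 0.223] pointing down, gripper open.
Joint ranges: [-3.08, 3.08], [-0.75, 2.2], [0.22, 2.44], [-1.43, 4.57], [0, 2.65], [-2.85, 2.85]. Speed limits (rad/s): [2.79, 2.79, 3.14, 3.14, 3.14, 3.14].

### API

Orientations are given as a unit quaternion [x, y, z, w].
In Python, from rig import robot gives the robot as it stands. The module is installed in compiled form; this text tells all that it offers.
- The arm moves only by the tool servo_tool, never from a script. Its argument "rows" is one flat list of numbers, 5 for each row, row after row: the closure, from -1 (fully open) to 1 (shut), so that 0 is half open, then the shift along the tool's x, y, z in m, then the turn about the tool's z in degrees. A call has 1 to 5 rows; each row shifts and turns the commanded pose from where the row before left it, along the tool's axes as they then stand; what a row does not reach is not made up. A row lasts 1/12 s, in which the tool goes at most 41.7 mm and 7.16 degrees, less where a joint would pass 70% of its speed; a pose out of reach is approached as far as the arm can. A call with a gripper value outside its range is refused whole. The fingers move at their own pace and stop on an object; "newtons" is the grip in N (left out, the last holds). Time passes only in rows, so rows that do not move let the fingers close. It gives the time, the measured TCP pose, the force, the opening and the grip force at its end, in the units of the state.
- robot.get_obs(): the state, without advancing time (a new reading comes with each control period).
- robot.camera(name): name is "scene" or "top" or "wrist"; returns a dict with "pixels" (400x640x3 uint8, red, green, blue), "intrinsics" (3x3 intrinsics, pixels), "dist" ([k1, k2, p1, p2, k3] as OpenCV has them; the pictures are not rectified), "rvec" (rotation vector, rad) and "tvec" (3), from world to camera coordinates, as OpenCV has them; the wrist camera has in their place "mount" (4x4, takes a point from camera to tool coordinates, whose origin is the TCP and whose axes are the flange's). Camera axes: x right, y down, z forward; pixel columns grow to the right and rows downward; lengths in m; the calibration is good to about 2 mm. A picture is of the moment at which its call begins: read the wrist's pose just before it. There is no depth.
- robot.hand_in(): hands the job in; it is judged then, once.
Trained networks look in a picture, given as the dict that the camera call returned (one of the last four; its "shot" number tells which), for a name from the list of things; names that differ only in an ending like _2 or _b are one class to them, and where a whole thing is asked for, a point or a joint stands for the part that bears it (a point fixed in the world has none). Each returns a list of dicts, best first, with "score" (0 to 1); they miss things now and then, are a little off and sometimes report something else, mostly with a low value. They report only what shows in the picture. A call takes as long as a camera call. They do not tell look-alikes from the thing itself.
- robot.spot_in(picture, query): "at" ([x, y, z] in m, in world coordinates, good to about 4 mm: the middle of the surface that is visible of it).
- robot.outline_of(picture, query): "region" (400x640 bool, what is visible of it).
- robot.place_of(picture, query): "at" ([x, y, z] in m, in world coordinates, good to about 4 mm: a listed point, or the origin of a listed thing).
The state is a dict: "time": time; "q": joint angles; "joint_velocities": joint speeds; "joint_torque": joint torques, N m; "position": TCP position; "tool_rot": TCP orientation; "ft_force": force on the tool from outside, world axes, zero at the start; "moment": the same for the moment, N m; "grip_width": finger opening in m; "grip_force": force on a finger pad.
Only numpy, scipy, OpenCV 4.12 (cv2) and the standard library are available. Lean on these libraries where they do the work, as an engineer would, in place of code of your own. Each camera call takes 0.05 s, during which the arm holds its last target. There are 200 camera calls.

## Working session

There is one attempt and no reset: what is moved stays moved. The work goes in short steps, Python scripts to look and compute and a tool call to move; the robot and the scene stay as the last step left them, time stands still between calls to the robot, and variables do not carry over. Pictures are saved under pics/ and viewed, at most 10 in all, crops included, and the job is handed in when it is done.

Besides the shell and the picture viewer there is one more tool, called after ">>>" in YAML: its name, and indented under it one key for each argument. servo_tool: Moves the arm, as the interface text tells. Its arguments: {"type":"object","properties":{"rows":{"type":"array","items":{"type":"number"}},"newtons":{"type":"number"}},"required":["rows"]}

```bash
mkdir -p pics
python3 - <<'E'
from rig import robot
import cv2,numpy as np
print({k:np.round(v,3).tolist() for k,v in robot.get_obs().items()})
for n in ["top","scene"]:
    p=robot.camera(n); cv2.imwrite(f"pics/{n}.png",p["pixels"][...,::-1])
    R=cv2.Rodrigues(p["rvec"])[0]; print(n,"cam at",np.round(-R.T@p["tvec"],3),p["intrinsics"].round(1).tolist())
    for q in ["holder","stock_rack","seat_1","hood_1","bay_1","cell_1","cell_3","cell_4_nose","vial_1","dropper_bottle"]:
        for d in robot.place_of(p,q):
            if d["score"]>.25:
                px=cv2.projectPoints(np.array([d["at"]],float),p["rvec"],p["tvec"],p["intrinsics"],p["dist"])[0].ravel()
                print(n,q,round(d["score"],2),np.round(d["at"],3),px.round())
E
```

```text
{'time': 0.0, 'q': [1.016, 0.528, 1.434, 0.0, 1.181, -0.178], 'joint_velocities': [0.0, -0.0, 0.001, -0.002, 0.001, -0.001], 'joint_torque': [-0.001, -44.005, -17.659, 0.063, 0.058, -0.0], 'position': [0.229, 0.581, 0.222], 'tool_rot': [0.187, 0.982, -0.001, -0.0], 'ft_force': [0.418, 0.45, -0.481], 'moment': [0.014, 0.025, -0.013], 'grip_force': 0.0, 'grip_width': 0.087}
top cam at [ 0.368 -0.066  1.467] [[459.1, 0.0, 317.3], [0.0, 459.1, 202.5], [0.0, 0.0, 1.0]]
top holder 0.74 [ 0.509 -0.068 -0.001] [313. 224.]
top stock_rack 0.8 [ 0.516  0.207 -0.001] [228. 224.]
top stock_rack 0.73 [ 0.49  -0.306 -0.001] [387. 228.]
top stock_rack 0.45 [ 0.422 -0.441  0.002] [430. 248.]
top seat_1 0.75 [ 0.472 -0.07   0.034] [314. 235.]
top seat_1 0.75 [ 0.484 -0.001  0.038] [292. 231.]
top seat_1 0.62 [ 0.466 -0.14   0.034] [336. 236.]
top hood_1 0.91 [ 0.513 -0.149  0.051] [339. 221.]
top hood_1 0.82 [ 0.515 -0.076  0.054] [316. 220.]
top hood_1 0.73 [ 0.524 -0.002  0.054] [292. 218.]
top bay_1 0.97 [ 0.472 -0.347  0.023] [402. 233.]
top bay_1 0.86 [0.523 0.277 0.035] [203. 221.]
top bay_1 0.8
[... 1981 characters left out ...]
 186.]
scene cell_1 0.53 [ 0.498 -0.074  0.036] [304. 227.]
scene cell_1 0.42 [0.512 0.    0.036] [289. 210.]
scene cell_3 0.67 [ 0.494 -0.146  0.034] [323. 243.]
scene cell_3 0.65 [0.516 0.205 0.033] [243. 175.]
scene cell_3 0.54 [0.506 0.138 0.04 ] [254. 186.]
scene cell_3 0.53 [ 0.498 -0.074  0.036] [304. 227.]
scene cell_3 0.42 [0.512 0.    0.036] [289. 210.]
scene cell_4_nose 0.59 [0.483 0.142 0.034] [248. 191.]
scene vial_1 0.65 [ 0.481 -0.003  0.039] [282. 216.]
scene vial_1 0.54 [ 0.705 -0.    -0.002] [333. 184.]
scene vial_1 0.3 [ 0.519 -0.075  0.055] [310. 218.]
scene dropper_bottle 0.82 [ 0.424 -0.442  0.002] [397. 340.]
scene dropper_bottle 0.71 [ 0.519 -0.077  0.056] [310. 219.]
```

View pics/top.png

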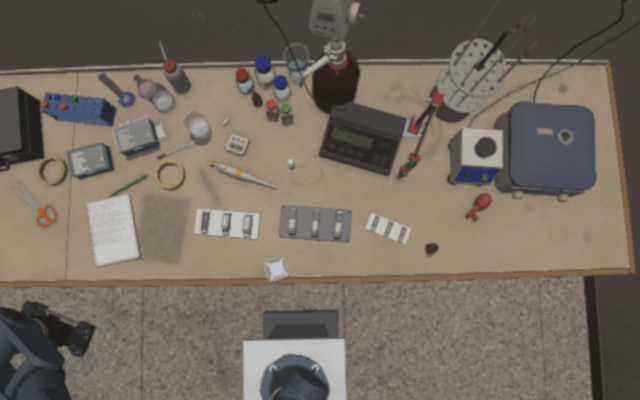

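View pics/scene.png

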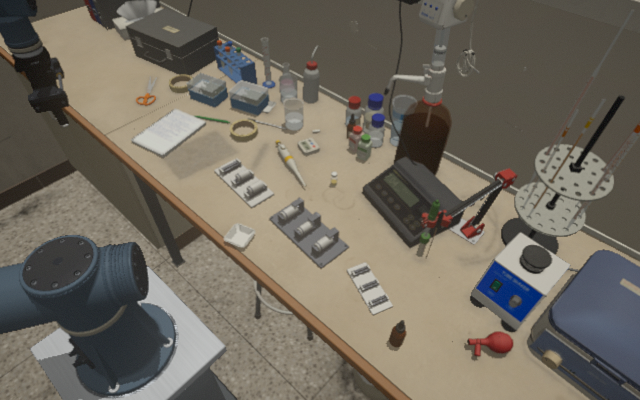

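>>> servo_tool:
  rows: [-1,-0.0325,-0.0208,0,0,-1,-0.0325,-0.0208,0,0,-1,-0.0325,-0.0208,0,0,-1,-0.0325,-0.0208,0,0,-1,-0.0325,-0.0208,0,0]

```text
time: 1.52
position: [0.343, 0.4237, 0.2227]
tool_rot: [0.186, 0.982, 0.0, 0.0]
ft_force: [1.2, 0.1, 0.0]
grip_width: 0.0872
grip_force: 0.0
```

>>> servo_tool:
  rows: [-1,-0.0325,-0.0208,0,0,-1,-0.0325,-0.0208,0,0,-1,-0.0325,-0.0208,0,0,-1,-0.0325,-0.0208,0,0,-1,-0.0325,-0.0208,0,0]

```text
time: 1.93
position: [0.4563, 0.267, 0.2228]
tool_rot: [0.187, 0.982, 0.0, 0.0]
ft_force: [0.3, 0.5, -0.8]
grip_width: 0.0871
grip_force: 0.0
```

>>> servo_tool:
  rows: [-1,-0.0325,-0.0208,0,0,-1,-0.0325,-0.0208,0,0,-1,0,0,0,-5.5,-1,0,0,0,-5.5,-1,0,0,0,-5.5]

```text
time: 2.35
position: [0.5012, 0.2049, 0.2225]
tool_rot: [0.043, 0.999, 0.0, 0.0]
ft_force: [-0.1, 0.0, -0.4]
grip_width: 0.0872
grip_force: 0.0
```

```bash
cat > h.py <<'E'
from rig import robot
import cv2,numpy as np
from scipy.spatial.transform import Rotation as Ro
def wrist(name=None):
    o=robot.get_obs(); p=robot.camera("wrist")
    T=np.eye(4); T[:3,:3]=Ro.from_quat(o["tool_rot"]).as_matrix(); T[:3,3]=o["position"]
    W=np.linalg.inv(T@np.array(p["mount"])); p["rv"]=cv2.Rodrigues(W[:3,:3])[0]; p["tv"]=W[:3,3]
    if name: cv2.imwrite(f"pics/{name}.png",p["pixels"][...,::-1])
    return o,p
def px(p,P): return cv2.projectPoints(np.array(P,float).reshape(-1,3),p["rv"],p["tv"],p["intrinsics"],p["dist"])[0].reshape(-1,2)
def unpx(p,uv,z):
    n=cv2.undistortPoints(np.array(uv,float).reshape(-1,1,2),p["intrinsics"],p["dist"]).reshape(-1,2)
    R=cv2.Rodrigues(p["rv"])[0]; c=-R.T@p["tv"]; d=np.c_[n,np.ones(len(n))]@R
    return c+d*((z-c[2])/d[:,2])[:,None]
def see(p,qs,th=.3):
    for q in qs:
        for d in robot.place_of(p,q):
            if d["score"]>th: print(q,round(d["score"],2),np.round(d["at"],4),px(p,d["at"])[0].round())
def st(o):
    R=Ro.from_quat(o["tool_rot"]).as_matrix()
    print("t",round(o["time"],2),"pos",np.round(o["position"],4),"yaw",round(np.degrees(np.arctan2(R[1,0],R[0,0])),2),"zax",np.round(R[:,2],3),"w",round(o["grip_width"],4),"gf",round(o["grip_force"],1),"ft",np.round(o["ft_force"],1),"q",np.round(o["q"],2))
E
python3 - <<'E'
from h import *
o,p=wrist("w1"); st(o); print(np.round(p["mount"],3).tolist(),p["intrinsics"][0,0])
see(p,["stock_rack","bay_1","cell_1","cell_1_nose","holder"])
E
```

```text
t 2.35 pos [0.5012 0.2049 0.2225] yaw 175.1 zax [ 0.  0. -1.] w 0.0872 gf 0.0 ft [-0.1  0.  -0.4] q [ 0.18  0.42  1.64  0.    1.08 -1.3 ]
[[-0.0, -0.953, -0.302, 0.083], [1.0, -0.0, -0.0, 0.0], [0.0, -0.302, 0.953, -0.162], [0.0, 0.0, 0.0, 1.0]] 276.2289599839757
stock_rack 0.92 [5.138e-01 2.116e-01 1.000e-04] [325. 180.]
bay_1 0.9 [0.508  0.1378 0.0344] [269. 187.]
bay_1 0.85 [0.5147 0.2104 0.0363] [324. 188.]
bay_1 0.73 [0.5225 0.2752 0.0337] [374. 189.]
cell_1 0.95 [ 0.4933 -0.1504  0.0352] [ 56. 194.]
cell_1 0.82 [ 0.4995 -0.0756  0.0379] [109. 195.]
cell_1 0.61 [0.5158 0.2087 0.0331] [323. 188.]
cell_1 0.59 [ 5.076e-01 -4.000e-04  3.510e-02] [166. 195.]
cell_1 0.57 [0.5093 0.1417 0.034 ] [272. 187.]
cell_1 0.35 [ 4.863e-01 -1.000e-04  3.350e-02] [163. 180.]
cell_1_nose 0.62 [ 0.4813 -0.0008  0.0358] [161. 176.]
holder 0.77 [ 0.5111 -0.0751  0.0009] [130. 195.]
holder 0.42 [0.5071 0.1413 0.0379] [271. 187.]
```

View pics/w1.png

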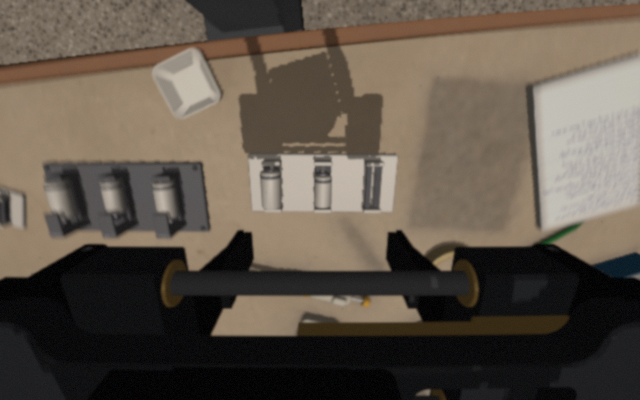

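>>> servo_tool:
  rows: [-0.3,-0.0048,-0.0396,0.01,0,-0.3,-0.0048,-0.0396,0.01,0,-0.3,-0.0048,-0.0396,0.01,0,-0.3,-0.0048,-0.0396,0.01,0]

```text
time: 2.98
position: [0.5057, 0.0457, 0.1824]
tool_rot: [0.043, 0.999, -0.0, 0.0]
ft_force: [0.8, -0.3, -0.4]
grip_width: 0.068
grip_force: 0.0
```

>>> servo_tool:
  rows: [-0.3,-0.0048,-0.0396,0.01,0,-0.3,-0.0048,-0.0396,0.01,0,-0.3,-0.0048,-0.0396,0.01,0,-0.3,0,0,0,0]

```text
time: 3.32
position: [0.5107, -0.0796, 0.1513]
tool_rot: [0.047, 0.999, -0.001, 0.0]
ft_force: [-0.2, 0.6, 0.2]
grip_width: 0.0574
grip_force: 0.0
```

Run:
```python
from h import *
o,p=wrist(); st(o); I=p["pixels"][...,::-1]
cv2.imwrite("pics/w2.png",cv2.resize(I[60:300,130:510],None,fx=2,fy=2,interpolation=cv2.INTER_CUBIC))
see(p,["holder","seat_1","hood_1","cell_1","cell_1_nose"])
for d in robot.outline_of(p,"cell_1"):
    m=d["region"].astype(np.uint8); c=max(cv2.findContours(m,0,2)[0],key=cv2.contourArea)
    print(round(d["score"],2),m.sum(),[np.round(v,1) for v in cv2.minAreaRect(c)])
```

```text
t 3.32 pos [ 0.5107 -0.0796  0.1513] yaw 174.57 zax [ 0.001 -0.003 -1.   ] w 0.0574 gf 0.0 ft [-0.2  0.6  0.2] q [-0.37  0.49  1.77 -0.    0.88 -1.84]
holder 0.9 [ 5.094e-01 -7.630e-02  2.000e-04] [322. 183.]
seat_1 0.86 [ 0.4695 -0.1464  0.036 ] [250. 161.]
seat_1 0.85 [0.4862 0.0013 0.0372] [397. 164.]
hood_1 0.73 [ 0.5135 -0.1484  0.0537] [251. 208.]
hood_1 0.7 [0.515  0.2121 0.0357] [598. 172.]
hood_1 0.63 [ 0.5187 -0.0751  0.0516] [325. 205.]
hood_1 0.56 [5.22e-01 1.00e-04 5.31e-02] [401. 202.]
cell_1 0.97 [ 0.4919 -0.1485  0.0354] [252. 182.]
cell_1 0.91 [ 0.5074 -0.0009  0.0339] [394. 183.]
cell_1 0.9 [ 0.4977 -0.0743  0.0349] [324. 181.]
cell_1 0.86 [0.5082 0.139  0.0332] [528. 172.]
cell_1 0.69 [0.5179 0.2084 0.0279] [587. 174.]
cell_1_nose 0.7 [ 0.4833 -0.0012  0.0371] [395. 161.]
cell_1_nose 0.68 [ 0.5172 -0.0747  0.054 ] [325. 205.]
cell_1_nose 0.62 [ 0.4228 -0.4373  0.0007] [  3. 140.]
cell_1_nose 0.58 [0.482  0.1415 0.0373] [537. 147.]
0.97 1180 [array([254.8, 186.1]), array([48.8, 28.1]), np.float64(87.0)]
0.8 1224 [array([593.1, 175.9]), array([30.2, 45.8]), np.float64(16.2)]
0.58 1139 [array([394.2, 187. ]), array([26.1, 49.5]), np.float64(5.2)]
0.55 1519 [array([531.2, 173.2]), array([30.6, 53.1]), np.float64(14.0)]
0.23 329 [array([  7. , 141.5]), array([27., 14.]), np.float64(90.0)]
```

View pics/w2.png

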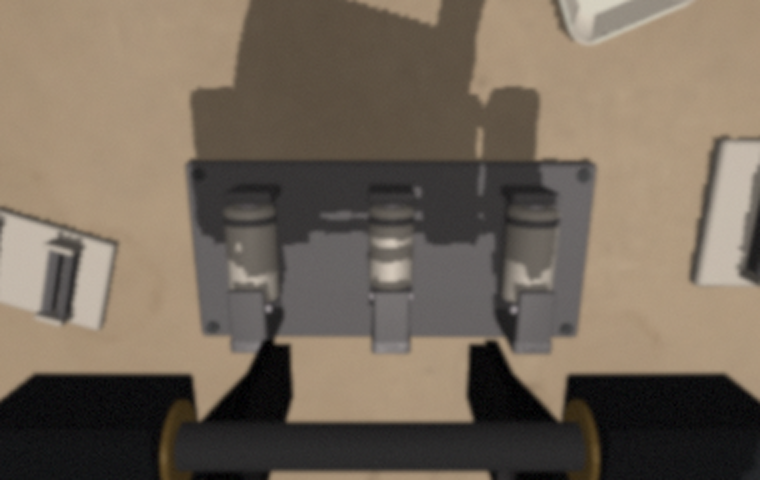

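Run:
```python
from h import *
o,p=wrist()
c=np.array([[189,160],[594,161],[577,336],[203,336]])/2+[130,60]
C=unpx(p,c,.010)[:,:2]; print(C.round(4).tolist(), [np.linalg.norm(C[i]-C[(i+1)%4]).round(4) for i in range(4)])
# model corners: left-top=(x+52,y+113)
M=np.array([[52,113],[52,-113],[-52,-113],[-52,113]])/1e3
mc=C.mean(0); A=M.T@(C-mc); a=np.arctan2(A[0,1]-A[1,0],A[0,0]+A[1,1]); print("holder",mc.round(4),np.degrees(a).round(2))
R=np.array([[np.cos(a),-np.sin(a)],[np.sin(a),np.cos(a)]])
for n,P,z in [("wall",[34,12],.0404),("wall",[34,-12],.0404),("hood",[-6,9],.057),("hood",[-6,-9],.057)]:
    w=mc+R@(np.array(P)/1e3); print(n,w.round(4),((px(p,[*w,z])[0]-[130,60])*2).round())
print("seat2",(mc+R@[.034,0]).round(4), "hood2",(mc+R@[-.006,0]).round(4))
```

```text
[[0.4483, -0.1699], [0.4677, 0.0501], [0.5712, 0.0431], [0.5519, -0.1811]] [np.float64(0.2208), np.float64(0.1037), np.float64(0.225), np.float64(0.1042)]
holder [ 0.5098 -0.0645] 175.02
wall [ 0.4748 -0.0735] [369. 203.]
wall [ 0.4769 -0.0496] [417. 203.]
hood [ 0.515 -0.074] [374. 289.]
hood [ 0.5165 -0.056 ] [411. 289.]
seat2 [ 0.4759 -0.0615] hood2 [ 0.5157 -0.065 ]
```

Run:
```python
from h import *
o,p=wrist(); st(o); I=p["pixels"][...,::-1]; g=cv2.cvtColor(I[60:300,130:510],6)
old=cv2.cvtColor(cv2.resize(cv2.imread("pics/w2.png"),(380,240),interpolation=cv2.INTER_AREA),6)
c=np.array([[189,160],[594,161],[577,336],[203,336]],np.float32)/2
n,s,e=cv2.calcOpticalFlowPyrLK(old,g,c.reshape(-1,1,2),None,winSize=(25,25)); c2=n.reshape(-1,2); print((c2-c).round(1).tolist(),s.ravel())
I2=cv2.resize(I[60:300,130:510],None,fx=2,fy=2,interpolation=cv2.INTER_CUBIC)
C=unpx(p,c2+[130,60],.010)[:,:2]; print([np.linalg.norm(C[i]-C[(i+1)%4]).round(4) for i in range(4)])
M=np.array([[52,113],[52,-113],[-52,-113],[-52,113]])/1e3
mc=C.mean(0); A=M.T@(C-mc); a=np.arctan2(A[0,1]-A[1,0],A[0,0]+A[1,1]); print("holder",mc.round(4),np.degrees(a).round(2))
R=np.array([[np.cos(a),-np.sin(a)],[np.sin(a),np.cos(a)]])
def dr(P,z,col):
    w=mc+(R@(np.array(P).T/1e3)).T; q=((px(p,np.c_[w,np.full(len(w),z)])-[130,60])*2).round().astype(int); cv2.polylines(I2,[q],True,col,1)
dr(M*1e3,.01,(0,255,0))
for y in (72,0,-72): dr([[34,y+12],[34,y-12],[40,y-12],[40,y+12]],.0404,(0,0,255)); dr([[-6,y+9],[-6,y-9],[-40,y-9],[-40,y+9]],.057,(255,0,0))
cv2.imwrite("pics/w3.png",I2); print("seat2",(mc+R@[.034,0]).round(4))
see(p,["holder","seat_1","hood_1","cell_1"],.5)
```

```text
t 3.72 pos [ 0.5098 -0.0715  0.153 ] yaw 175.1 zax [ 0. -0. -1.] w 0.0563 gf 0.0 ft [-0.   0.2  0.8] q [-0.36  0.48  1.78  0.    0.88 -1.84]
[[-4.599999904632568, 0.6000000238418579], [-8.800000190734863, 2.299999952316284], [-8.600000381469727, 1.399999976158142], [-7.5, 0.4000000059604645]] [1 1 1 1]
[np.float64(0.2165), np.float64(0.1031), np.float64(0.224), np.float64(0.1042)]
holder [ 0.5105 -0.0731] 174.43
seat2 [ 0.4767 -0.0698]
holder 0.62 [ 5.087e-01 -7.740e-02  3.000e-04] [314. 184.]
seat_1 0.69 [ 0.4876 -0.0008  0.0357] [386. 167.]
seat_1 0.67 [ 0.4788 -0.0691  0.0343] [319. 164.]
seat_1 0.62 [0.5084 0.1409 0.0332] [520. 175.]
seat_1 0.57 [ 0.4689 -0.1428  0.0356] [246. 160.]
hood_1 0.85 [ 0.5225 -0.0031  0.0526] [388. 204.]
hood_1 0.83 [ 0.5115 -0.1475  0.0521] [244. 206.]
hood_1 0.63 [ 0.5208 -0.0755  0.0568] [316. 210.]
cell_1 0.62 [ 0.4908 -0.1464  0.0337] [247. 181.]
cell_1 0.61 [0.5082 0.1404 0.0375] [522. 175.]
cell_1 0.59 [0.4831 0.1456 0.0359] [530. 151.]
cell_1 0.58 [ 0.5085 -0.0012  0.0311] [385. 185.]
cell_1 0.58 [0.5146 0.2102 0.0327] [583. 175.]
```

View pics/w3.png

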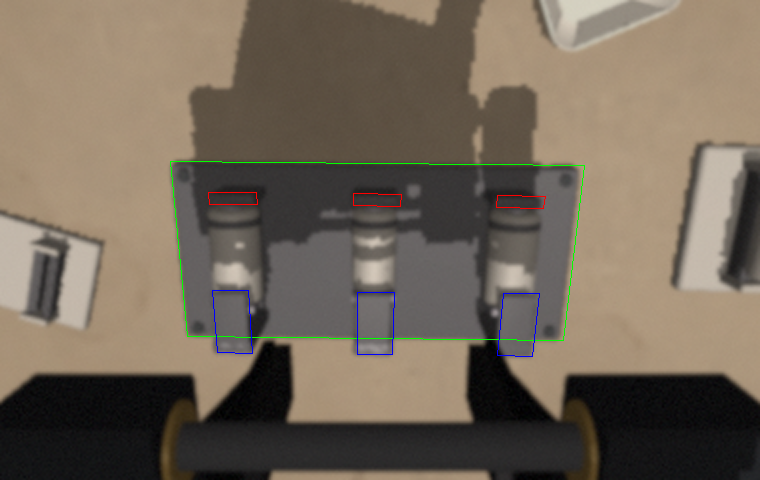

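>>> servo_tool:
  rows: [-0.3,0.0161,-0.0022,0.02,0.6,-0.3,0,0,0.04,0,-0.3,0,0,0.04,0,-0.3,0,0,0.026,0,-0.3,0,0,0,0]
  newtons: 15

```text
time: 4.38
position: [0.4902, -0.0726, 0.0223]
tool_rot: [0.049, 0.999, 0.002, -0.005]
ft_force: [-0.2, 0.8, -0.2]
grip_width: 0.0566
grip_force: 0.0
```

Run:
```python
from h import *
o,p=wrist(); I=p["pixels"][...,::-1]; st(robot.get_obs())
cv2.imwrite("pics/w4.png",cv2.resize(I[60:330,130:510],None,fx=2,fy=2,interpolation=cv2.INTER_CUBIC))
```

```text
t 4.43 pos [ 0.4916 -0.0731  0.0245] yaw 174.37 zax [-0.006  0.002 -1.   ] w 0.0567 gf 0.0 ft [ 0.   0.6 -0.7] q [-0.37  0.7   1.89 -0.    0.56 -1.85]
```

View pics/w4.png

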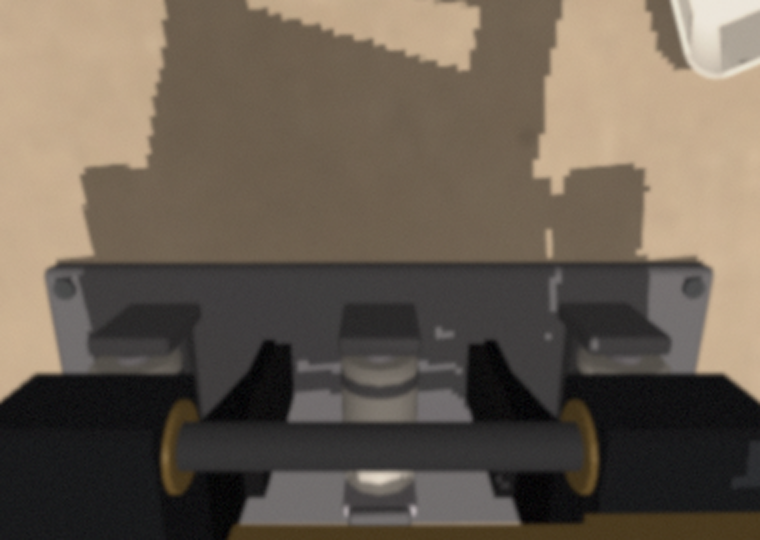

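>>> servo_tool:
  rows: [-0.3,0,0,0.01,0,-0.3,0,0,0,0,1,0,0,0,0,1,0,0,0,0,1,0,0,0,0]
  newtons: 15

```text
time: 4.85
position: [0.4943, -0.0741, 0.0178]
tool_rot: [0.049, 0.999, -0.0, 0.001]
ft_force: [-0.1, 0.8, 0.5]
grip_width: 0.0434
grip_force: 0.0
```

>>> servo_tool:
  rows: [1,0,0,0,0,1,0,0,0,0,1,0,0,0,0]
  newtons: 15

```text
time: 5.1
position: [0.4936, -0.0739, 0.0169]
tool_rot: [0.049, 0.999, -0.0, 0.0]
ft_force: [0.2, -0.1, -0.1]
grip_width: 0.0248
grip_force: 0.2
```

>>> servo_tool:
  rows: [1,0,0,0,0,1,0,0,0,0,1,-0.003,0,0,0,1,-0.001,0,-0.004,0,1,0,0,-0.004,0]
  newtons: 15

```text
time: 5.52
position: [0.4952, -0.0734, 0.0239]
tool_rot: [0.049, 0.999, 0.001, -0.003]
ft_force: [-4.7, 1.0, -3.3]
grip_width: 0.0223
grip_force: 15.0
```

>>> servo_tool:
  rows: [1,0,0,-0.004,0,1,0,0,-0.004,0,1,0,0,0,0]

```text
time: 5.77
position: [0.4946, -0.0734, 0.0324]
tool_rot: [0.049, 0.999, 0.001, -0.003]
ft_force: [-5.9, 0.8, -4.5]
grip_width: 0.0224
grip_force: 15.0
```

Run:
```python
from h import *
o,p=wrist(); I=p["pixels"][...,::-1]; st(robot.get_obs())
s=robot.camera("scene")["pixels"][170:290,230:390,::-1]
cv2.imwrite("pics/w5.png",np.vstack([cv2.resize(I[150:330,210:430],(660,330)),cv2.resize(s,(660,270),interpolation=cv2.INTER_CUBIC)]))
```

```text
t 5.82 pos [ 0.4946 -0.0734  0.0323] yaw 174.4 zax [-0.006  0.002 -1.   ] w 0.0222 gf 15.0 ft [-5.5  1.6 -3.8] q [-0.37  0.69  1.88 -0.    0.58 -1.84]
```

View pics/w5.png

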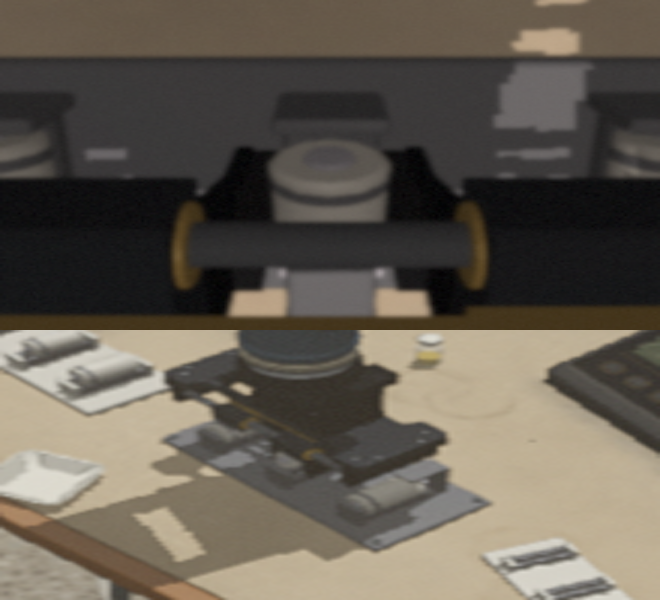

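>>> servo_tool:
  rows: [1,0,0,-0.003,0,1,0.004,0,-0.003,0,1,0.004,0,-0.004,0,1,0.004,0,-0.004,0,1,0.004,0,-0.004,0]

```text
time: 6.28
position: [0.4831, -0.0735, 0.0518]
tool_rot: [0.049, 0.999, -0.001, 0.002]
ft_force: [-0.3, -0.8, -0.9]
grip_width: 0.0218
grip_force: 15.0
```

>>> servo_tool:
  rows: [1,0.006,0,-0.008,0,1,0.004,0,-0.015,0,1,0,0,-0.03,0,1,0,0,-0.03,0,1,0,0,0,0]

```text
time: 6.7
position: [0.475, -0.073, 0.1389]
tool_rot: [0.049, 0.999, -0.002, 0.006]
ft_force: [0.5, -0.3, -1.2]
grip_width: 0.0219
grip_force: 15.0
```

Run:
```python
from h import *
o,p=wrist(); I=p["pixels"][...,::-1]; st(robot.get_obs()); cv2.imwrite("pics/w6.png",I)
see(p,["stock_rack","bay_1","cell_1"],.5)
print([ (round(d["score"],2),d["region"].sum(),np.argwhere(d["region"]).mean(0).round()) for d in robot.outline_of(p,"stock_rack")])
```

```text
t 6.75 pos [ 0.474  -0.0727  0.137 ] yaw 174.37 zax [ 0.009 -0.004 -1.   ] w 0.0222 gf 15.0 ft [-0.2 -0.4 -0.4] q [-0.39  0.47  1.88 -0.    0.78 -1.86]
stock_rack 0.78 [ 0.5136  0.2089 -0.0017] [565. 195.]
stock_rack 0.66 [ 0.4864 -0.3101  0.001 ] [121. 215.]
bay_1 0.97 [0.5083 0.1404 0.0356] [529. 207.]
bay_1 0.82 [0.5155 0.2097 0.0363] [595. 208.]
bay_1 0.8 [ 0.507  -0.2627  0.0248] [153. 236.]
bay_1 0.68 [ 0.4869 -0.3029  0.0252] [112. 223.]
bay_1 0.67 [ 0.4691 -0.3544  0.0258] [ 62. 212.]
cell_1 0.92 [0.5048 0.0011 0.0348] [394. 216.]
cell_1 0.76 [0.5103 0.1413 0.0328] [528. 208.]
cell_1 0.75 [ 0.4749 -0.0773  0.1543] [312. 257.]
cell_1 0.6 [ 0.494  -0.1442  0.035 ] [253. 219.]
cell_1 0.55 [0.518  0.21   0.0322] [591. 209.]
[(0.79, np.int64(5723), array([218., 120.])), (0.56, np.int64(8960), array([196., 559.])), (0.25, np.int64(10981), array([204., 322.]))]
```

View pics/w6.png

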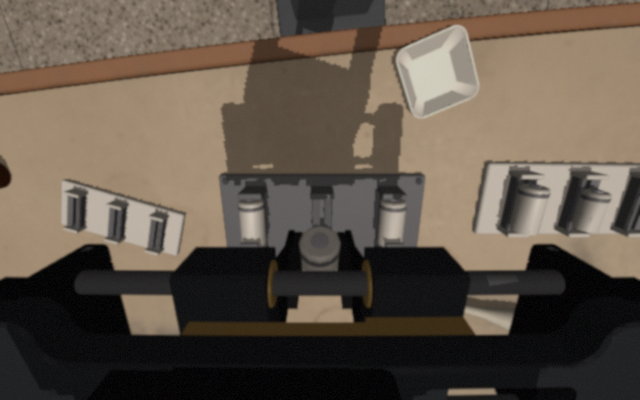

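>>> servo_tool:
  rows: [1,-0.001,0.0384,-0.002,0,1,-0.001,0.0384,-0.002,0,1,-0.001,0.0384,-0.002,0,1,-0.001,0.0384,-0.002,0,1,-0.001,0.0384,-0.002,0]

```text
time: 7.37
position: [0.4944, 0.1205, 0.1421]
tool_rot: [0.049, 0.999, -0.0, -0.002]
ft_force: [1.2, 0.0, 0.1]
grip_width: 0.0221
grip_force: 15.0
```

>>> servo_tool:
  rows: [1,-0.001,0.0384,-0.002,0,1,-0.001,0.0384,-0.002,0,1,-0.001,0.0384,0,0,1,0,0.0384,0,0,1,0,0,0,0]

```text
time: 7.78
position: [0.5136, 0.2779, 0.1462]
tool_rot: [0.046, 0.999, 0.002, 0.0]
ft_force: [-0.2, 0.1, -0.8]
grip_width: 0.0223
grip_force: 15.0
```

>>> servo_tool:
  rows: [1,0,0,0,0,1,0,0,0,0]

```text
time: 7.95
position: [0.5121, 0.271, 0.146]
tool_rot: [0.049, 0.999, -0.001, -0.002]
ft_force: [-0.3, -0.3, -0.4]
grip_width: 0.0218
grip_force: 15.0
```

Run:
```python
from h import *
o,p=wrist(); I=p["pixels"][...,::-1].copy(); st(robot.get_obs())
see(p,["stock_rack","bay_1","cell_1"],.5)
mc=np.array([.5145,.2085]); a=np.radians(174.2); R=np.array([[np.cos(a),-np.sin(a)],[np.sin(a),np.cos(a)]])
I2=cv2.resize(I[80:350,120:500],None,fx=2,fy=2,interpolation=cv2.INTER_CUBIC)
def dr(P,z,col):
    w=mc+(R@(np.array(P).T/1e3)).T; q=((px(p,np.c_[w,np.full(len(w),z)])-[120,80])*2).round().astype(int); cv2.polylines(I2,[q],True,col,1)
dr([[42,103],[42,-103],[-42,-103],[-42,103]],.01,(0,255,0))
for y in (68,0,-68): dr([[30,y+12],[30,y-12],[36,y-12],[36,y+12]],.0315,(0,0,255))
cv2.imwrite("pics/w7.png",I2)
```

```text
t 8.0 pos [0.5123 0.2703 0.1462] yaw 174.34 zax [-0.003 -0.001 -1.   ] w 0.0223 gf 15.0 ft [-0.8  0.8 -0.3] q [ 0.29  0.57  1.62 -0.    0.96 -1.18]
stock_rack 0.75 [ 0.5146  0.214  -0.001 ] [271. 193.]
stock_rack 0.64 [0.5098 0.144  0.0357] [199. 204.]
bay_1 0.86 [0.5106 0.14   0.0378] [194. 206.]
bay_1 0.78 [0.5225 0.2755 0.0346] [325. 204.]
bay_1 0.75 [0.5137 0.2111 0.035 ] [263. 202.]
cell_1 0.94 [ 5.06e-01 -2.00e-04  3.39e-02] [ 69. 213.]
cell_1 0.87 [0.519  0.207  0.0346] [260. 207.]
cell_1 0.84 [0.509  0.1389 0.037 ] [193. 205.]
cell_1 0.75 [0.5131 0.2671 0.1608] [313. 258.]
```

View pics/w7.png

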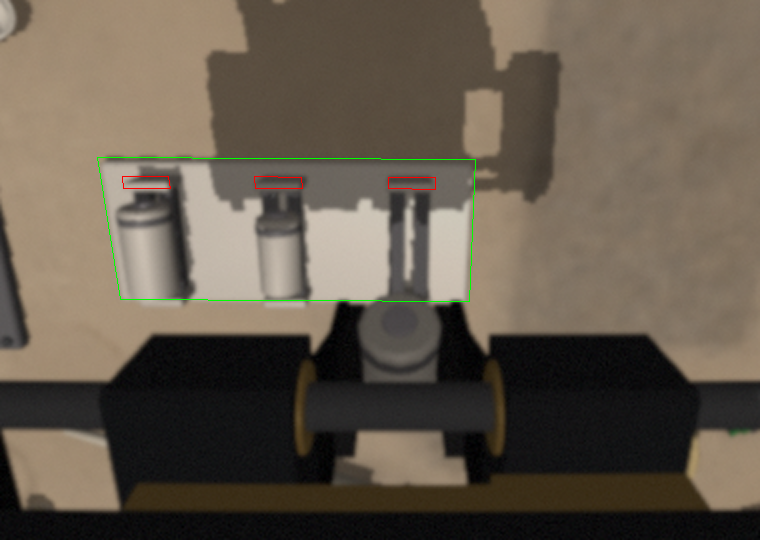

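>>> servo_tool:
  rows: [1,-0.0045,0.0068,0.026,0,1,0,0,0.04,0,1,0,0,0.035,0,1,0,0,0.005,0,1,0,0,0,0]

```text
time: 8.57
position: [0.5167, 0.2762, 0.0395]
tool_rot: [0.05, 0.999, -0.001, -0.003]
ft_force: [0.9, 0.2, -0.4]
grip_width: 0.0218
grip_force: 15.0
```

>>> servo_tool:
  rows: [1,0,0,0,0,1,0,0,0.005,0,1,0,0,0.005,0,1,0,0,0.003,0,1,0,0,0,0]

```text
time: 8.98
position: [0.5194, 0.2782, 0.0297]
tool_rot: [0.049, 0.999, 0.0, 0.001]
ft_force: [-1.2, 0.5, 4.9]
grip_width: 0.022
grip_force: 15.0
```

Run:
```python
from h import *
o,p=wrist("w8"); st(robot.get_obs())
see(p,["bay_1","cell_1"],.4)
```

```text
t 9.03 pos [0.5194 0.2782 0.0298] yaw 174.38 zax [ 0.002  0.001 -1.   ] w 0.0221 gf 15.0 ft [-0.7  0.2  4.4] q [ 0.3   0.75  1.66 -0.    0.73 -1.17]
cell_1 0.85 [0.5225 0.276  0.0456] [316. 262.]
cell_1 0.68 [0.5085 0.1381 0.0344] [102. 251.]
cell_1 0.59 [0.5196 0.2105 0.0336] [215. 257.]
```

>>> servo_tool:
  rows: [1,0,0,0.003,0,1,0,0,0.003,0,1,0,0,0.003,0,1,0,0,0,0]
  newtons: 6

```text
time: 9.47
position: [0.518, 0.2762, 0.0195]
tool_rot: [0.048, 0.999, -0.001, -0.001]
ft_force: [-0.8, -5.6, 4.7]
grip_width: 0.0224
grip_force: 6.0
```

>>> servo_tool:
  rows: [1,0,0,0.002,0,1,0,0,0,0]

```text
time: 9.63
position: [0.5176, 0.2762, 0.0174]
tool_rot: [0.049, 0.999, -0.001, -0.001]
ft_force: [-0.8, -5.4, 3.8]
grip_width: 0.0223
grip_force: 6.0
```

Run:
```python
from h import *
o,p=wrist(); st(robot.get_obs()); I=p["pixels"][...,::-1]
cv2.imwrite("pics/w9.png",cv2.resize(I[100:340,160:480],None,fx=2,fy=2,interpolation=cv2.INTER_CUBIC))
```

```text
t 9.68 pos [0.5177 0.2762 0.0174] yaw 174.43 zax [-0.002 -0.003 -1.   ] w 0.0227 gf 6.0 ft [-1.2 -6.   3.1] q [ 0.3   0.77  1.66 -0.    0.71 -1.17]
```

View pics/w9.png

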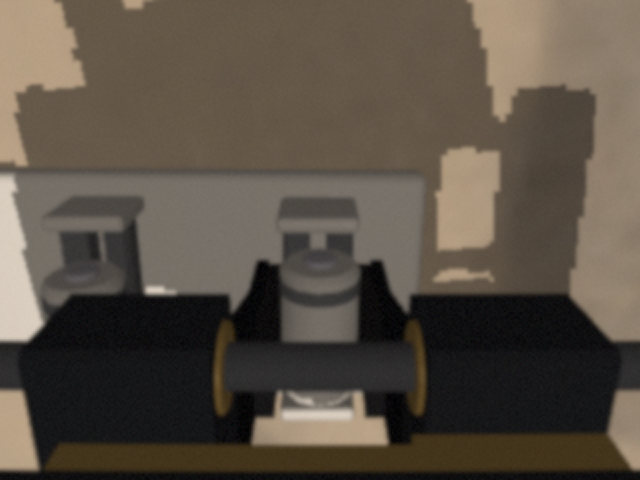

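>>> servo_tool:
  rows: [-0.3,0,0,0,0,-0.3,0,0,0,0,-0.3,0,0,0,0,-0.3,0,0,0,0,-0.3,0,0,-0.01,0]

```text
time: 10.1
position: [0.5173, 0.2777, 0.0262]
tool_rot: [0.049, 0.999, -0.001, -0.002]
ft_force: [-0.7, 1.2, 0.1]
grip_width: 0.0478
grip_force: 0.0
```

>>> servo_tool:
  rows: [-0.3,0,0,-0.03,0,-0.3,0,0,-0.04,0,-0.3,0,0,-0.035,0,-0.3,-0.0018,-0.0341,0,0,-0.3,-0.0018,-0.0341,0,0]

```text
time: 10.52
position: [0.5178, 0.211, 0.1363]
tool_rot: [0.047, 0.999, 0.001, 0.004]
ft_force: [-0.6, -0.7, -0.6]
grip_width: 0.0564
grip_force: 0.0
```

>>> servo_tool:
  rows: [-0.3,-0.0018,-0.0341,0,0,-0.3,-0.0018,-0.0341,0,0,-0.3,0,0,0,0,-0.3,0,0,0,0,-0.3,0,0,0,0]

```text
time: 10.93
position: [0.5127, 0.1417, 0.1331]
tool_rot: [0.05, 0.999, 0.0, 0.0]
ft_force: [0.5, 0.1, 0.7]
grip_width: 0.0568
grip_force: 0.0
```

Run:
```python
from h import *
o,p=wrist("w10"); st(o)
mc=np.array([.5145,.2085]); a=np.radians(174.2); R=np.array([[np.cos(a),-np.sin(a)],[np.sin(a),np.cos(a)]])
for q in ["bay_1","cell_1","cell_1_nose"]:
    for d in robot.place_of(p,q):
        if d["score"]>.4: print(q,round(d["score"],2),np.round(d["at"],4),"rack xy",(R.T@(np.array(d["at"])[:2]-mc)*1e3).round(1))
for d in robot.outline_of(p,"cell_1"):
    yx=np.argwhere(d["region"]); 
    if d["score"]>.4 and len(yx):
        t=yx[yx[:,0]==yx[:,0].min()].mean(0); b=yx[yx[:,0]==yx[:,0].max()].mean(0); y0=int(yx[:,0].mean()); r=yx[yx[:,0]==y0][:,1]
        rk=lambda uv,z:(R.T@(unpx(p,[uv],z)[0,:2]-mc)*1e3).round(1)
        print(round(d["score"],2),len(yx),"front",rk(t[::-1],.045),"rear",rk(b[::-1],.049),"sides",rk([r.min(),y0],.038),rk([r.max(),y0],.038))
```

```text
t 10.93 pos [0.5127 0.1417 0.1331] yaw 174.32 zax [ 0.001  0.001 -1.   ] w 0.0568 gf 0.0 ft [0.5 0.1 0.7] q [ 0.06  0.53  1.75  0.    0.86 -1.41]
bay_1 0.9 [0.5215 0.2755 0.0336] rack xy [ -0.2 -67.4]
bay_1 0.88 [0.5096 0.1407 0.0335] rack xy [-2.  67.9]
bay_1 0.62 [0.5163 0.2096 0.0345] rack xy [-1.7 -1.3]
cell_1 0.94 [0.5101 0.1403 0.0349] rack xy [-2.5 68.3]
cell_1 0.92 [0.5175 0.2687 0.0335] rack xy [  3.1 -60.2]
cell_1 0.84 [ 0.4937 -0.1458  0.0375] rack xy [-15.1 354.6]
cell_1 0.6 [ 0.5084 -0.0014  0.0317] rack xy [-15.1 209.4]
cell_1 0.56 [0.5181 0.2048 0.033 ] rack xy [-4.   3.3]
0.94 1666 front [ 11.3 331.3] rear [-40.4 346. ] sides [-15.7 371.4] [-15.6 334.3]
0.89 1343 front [25.8 68.8] rear [-24.2  68.8] sides [-0.4 80.5] [-0.4 56.2]
0.85 1412 front [ 12.3 194.3] rear [-39.4 200.6] sides [-14.2 225.1] [-14.1 195.9]
0.71 1063 front [22.2  3.5] rear [-23.1   1.4] sides [-2.3 12.2] [-2.3 -9.3]
0.55 1125 front [ 26.2 -59.4] rear [-17.9 -63.2] sides [  1.9 -53.1] [  1.9 -77.8]
0.53 15567 front [ 34.2 236.5] rear [-68.9 362.2] sides [-10.3 333.7] [ -9.8 157.6]
```

>>> servo_tool:
  rows: [-0.3,0.0014,-0.0017,0.03,0,-0.3,0,0,0.04,0,-0.3,0,0,0.035,0,-0.3,0,0,0.0106,0,1,0,0,0,0]
  newtons: 15

```text
time: 11.6
position: [0.5084, 0.1402, 0.0143]
tool_rot: [0.049, 0.999, -0.0, -0.003]
ft_force: [0.1, -0.1, -0.0]
grip_width: 0.0541
grip_force: 0.0
```

>>> servo_tool:
  rows: [1,0,0,0,0,1,0,0,0,0,1,0,0,0,0,1,0,0,0,0,1,0,0,0,0]

```text
time: 12.02
position: [0.5118, 0.1397, 0.0184]
tool_rot: [0.049, 0.999, -0.0, 0.001]
ft_force: [0.5, -5.3, 5.5]
grip_width: 0.0246
grip_force: 15.1
```

>>> servo_tool:
  rows: [1,0,0,0,0,1,0,0,0,0]

```text
time: 12.18
position: [0.5118, 0.1396, 0.0184]
tool_rot: [0.049, 0.999, -0.0, 0.001]
ft_force: [-0.4, -1.3, 6.5]
grip_width: 0.0247
grip_force: 15.0
```

>>> servo_tool:
  rows: [1,0,0,-0.01,0,1,0,0,-0.03,0,1,0,0,-0.03,0,1,0,-0.0356,-0.02,0,1,0,-0.0356,0,0]

```text
time: 12.6
position: [0.5067, 0.0697, 0.1114]
tool_rot: [0.047, 0.999, -0.0, 0.005]
ft_force: [1.4, -0.6, -0.6]
grip_width: 0.0247
grip_force: 15.0
```

>>> servo_tool:
  rows: [1,-0.0007,-0.0356,0,0,1,-0.0007,-0.0356,0,0,1,-0.0007,-0.0356,0,0,1,-0.0006,-0.0358,0,0,1,0,0,0,0]

```text
time: 13.02
position: [0.4936, -0.0792, 0.1079]
tool_rot: [0.052, 0.999, -0.001, 0.002]
ft_force: [0.7, 0.1, -0.5]
grip_width: 0.0247
grip_force: 15.0
```

>>> servo_tool:
  rows: [1,0,0,0,0,1,0,0,0,0]

```text
time: 13.18
position: [0.4921, -0.073, 0.1073]
tool_rot: [0.05, 0.999, 0.0, -0.0]
ft_force: [-0.4, 1.0, -0.8]
grip_width: 0.0246
grip_force: 15.0
```

Run:
```python
from h import *
o,p=wrist("w11"); st(o)
mc=np.array([.5105,-.075]); a=np.radians(174.5); R=np.array([[np.cos(a),-np.sin(a)],[np.sin(a),np.cos(a)]])
H=lambda w:(R.T@(np.array(w)[:2]-mc)*1e3).round(1)
print("tcp",H(o["position"]))
for q in ["seat_1","hood_1","cell_1","cell_1_nose"]:
    for d in robot.place_of(p,q):
        if d["score"]>.4: print(q,round(d["score"],2),np.round(d["at"],4),H(d["at"]))
for d in robot.outline_of(p,"cell_1"):
    yx=np.argwhere(d["region"])
    if d["score"]>.3 and len(yx): print(round(d["score"],2),len(yx),yx.min(0),yx.max(0))
```

```text
t 13.18 pos [ 0.4921 -0.073   0.1073] yaw 174.3 zax [-0.     0.001 -1.   ] w 0.0246 gf 15.0 ft [-0.4  1.  -0.8] q [-0.37  0.54  1.85  0.    0.75 -1.84]
tcp [18.6 -0.3]
seat_1 0.93 [ 0.4747 -0.0715  0.0347] [36.  -0.1]
seat_1 0.7 [ 0.4862 -0.0023  0.0344] [ 31.2 -70. ]
seat_1 0.64 [ 0.4685 -0.1466  0.0363] [34.9 75.3]
hood_1 0.67 [5.232e-01 4.000e-04 5.080e-02] [ -5.4 -76.3]
hood_1 0.57 [ 0.5106 -0.146   0.0506] [-6.9 70.7]
cell_1 0.74 [ 0.4916 -0.0755  0.1244] [18.8  2.3]
cell_1 0.71 [0.5157 0.2103 0.0333] [  22.2 -284.5]
cell_1 0.69 [0.5094 0.0026 0.0331] [  8.5 -77.1]
cell_1 0.66 [ 0.4951 -0.1463  0.0333] [ 8.5 72.4]
cell_1_nose 0.9 [ 0.4824 -0.0005  0.0364] [ 35.1 -71.5]
0.84 1497 [194 223] [246 256]
0.84 1526 [181 601] [230 639]
0.66 2866 [210 297] [301 343]
0.65 1569 [192 383] [246 417]
```

```bash
cat >> h.py <<'E'
def rowmin(o,p,front,r,th,ax=0.):
    R=Ro.from_quat(o["tool_rot"]).as_matrix(); th=np.radians(th); f=np.linspace(0,2*np.pi,40)
    pts=[]
    for L,rr in ((front-.002,r),(front,.005)):
        x=L*np.cos(th)+rr*np.sin(f)*np.sin(th)*-1; z=L*np.sin(th)+rr*np.sin(f)*np.cos(th); pts.append(np.c_[x,rr*np.cos(f),-.019+ax-z])
    return px(p,o["position"]+np.vstack(pts)@R.T)[:,1].min()
E
python3 - <<'E'
from h import *
o,p=wrist()
for fr in (.027,.029,.031): print(fr,[(t,round(rowmin(o,p,fr,.013,t))) for t in (-20,-10,0,10,20,30)])
E
```

```text
0.027 [(-20, 213), (-10, 212), (0, 212), (10, 211), (20, 212), (30, 215)]
0.029 [(-20, 210), (-10, 209), (0, 208), (10, 208), (20, 210), (30, 213)]
0.031 [(-20, 206), (-10, 206), (0, 205), (10, 205), (20, 207), (30, 211)]
```

>>> servo_tool:
  rows: [1,0.0014,0,0.027,0,1,0,0,0.03,0,1,0,0,0.01,0,1,0,0,0,0,1,0,0,0,0]

```text
time: 13.95
position: [0.4909, -0.0727, 0.0398]
tool_rot: [0.049, 0.999, 0.0, -0.001]
ft_force: [0.8, 0.4, -0.3]
grip_width: 0.0249
grip_force: 15.0
```

>>> servo_tool:
  rows: [1,0,0,0.003,0,1,0,0,0.003,0,1,0,0,0.002,0,1,0,0,0,0]

```text
time: 14.28
position: [0.4933, -0.0736, 0.0333]
tool_rot: [0.049, 0.999, -0.001, 0.003]
ft_force: [1.7, 1.6, 5.0]
grip_width: 0.0253
grip_force: 15.0
```

>>> servo_tool:
  rows: [1,0,0,0.002,0,1,0,0,0.002,0,1,0,0,0,0]

```text
time: 14.53
position: [0.494, -0.0738, 0.0308]
tool_rot: [0.049, 0.999, -0.001, 0.004]
ft_force: [1.1, 1.1, 15.8]
grip_width: 0.0247
grip_force: 15.1
```

Run:
```python
from h import *
o,p=wrist("w12"); st(o)
for d in robot.outline_of(p,"cell_1"):
    yx=np.argwhere(d["region"])
    if d["score"]>.3 and len(yx): print(round(d["score"],2),len(yx),yx.min(0),yx.max(0))
print([(t,round(rowmin(o,p,.028,.013,t),1)) for t in (-10,0,10,20,30,40)])
```

```text
t 14.53 pos [ 0.494  -0.0738  0.0308] yaw 174.33 zax [ 0.007 -0.002 -1.   ] w 0.0247 gf 15.1 ft [ 1.1  1.1 15.8] q [-0.37  0.69  1.89  0.    0.55 -1.85]
0.7 983 [225 181] [252 227]
0.69 956 [225 415] [253 460]
0.63 2664 [211 296] [301 343]
[(-10, np.float64(210.8)), (0, np.float64(210.0)), (10, np.float64(209.8)), (20, np.float64(211.1)), (30, np.float64(214.1)), (40, np.float64(218.8))]
```

>>> servo_tool:
  rows: [1,0.001,0,-0.004,0,1,0.002,0,-0.002,0,1,0.003,0,0,0,1,0,0,0,0]

```text
time: 14.97
position: [0.484, -0.0722, 0.0341]
tool_rot: [0.049, 0.999, 0.0, -0.001]
ft_force: [-1.1, 0.2, -0.0]
grip_width: 0.0248
grip_force: 14.9
```

>>> servo_tool:
  rows: [1,0,0,0.002,0,1,0,0,0.002,0,1,0,0,0,0]

```text
time: 15.22
position: [0.4859, -0.0725, 0.0304]
tool_rot: [0.049, 0.999, -0.0, 0.001]
ft_force: [1.0, 0.9, 8.2]
grip_width: 0.025
grip_force: 14.9
```

```bash
cat >> h.py <<'E'
mcH=np.array([.5105,-.075]); aH=np.radians(174.5); RH=np.array([[np.cos(aH),-np.sin(aH)],[np.sin(aH),np.cos(aH)]])
H=lambda w:(RH.T@(np.array(w)[:2]-mcH)*1e3).round(1)
def held(n,front=.028,r=.013):
    o,p=wrist(n); st(o); print("tcp holder",H(o["position"]))
    for d in robot.outline_of(p,"cell_1"):
        yx=np.argwhere(d["region"])
        if d["score"]>.3 and len(yx): print(round(d["score"],2),len(yx),yx.min(0),yx.max(0))
    print([(t,round(float(rowmin(o,p,front,r,t)),1)) for t in (-10,0,10,20,30,40)])
    return o,p
E
python3 -c "
from h import *
o,p=held('w13')
g=p['pixels'].astype(int).mean(2).round().astype(int)
for r in range(200,300,3): print(r, g[r,300:344:3])
"
```

```text
t 15.22 pos [ 0.4859 -0.0725  0.0304] yaw 174.33 zax [ 0.002 -0.    -1.   ] w 0.025 gf 14.9 ft [1.  0.9 8.2] q [-0.38  0.68  1.91  0.    0.55 -1.85]
tcp holder [24.8 -0.1]
0.82 400 [236 183] [253 227]
0.73 436 [236 412] [253 457]
0.68 2617 [213 296] [300 344]
0.45 15820 [192 161] [322 479]
[(-10, 210.8), (0, 210.0), (10, 209.8), (20, 211.1), (30, 214.1), (40, 218.8)]
200 [58 56 58 59 56 57 58 58 56 56 59 58 58 57 56]
203 [58 58 57 57 58 56 58 56 55 57 58 56 57 57 59]
206 [58 56 58 56 58 58 57 55 58 58 59 58 59 58 57]
209 [59 57 57 55 55 57 58 57 57 57 57 54 59 57 57]
212 [59 55 49 50 52 55 60 61 56 54 51 51 55 57 57]
215 [57 46 46 70 81 85 87 88 83 79 71 45 43 58 57]
218 [56 66 83 88 87 88 84 83 85 87 87 86 68 59 59]
221 [72 87 88 89 82 77 74 75 76 82 87 88 88 75 58]
224 [85 87 87 86 78 77 77 76 75 78 88 87 88 87 70]
227 [88 89 88 85 74 77 77 77 78 80 84 87 87 88 83]
230 [86 88 89 88 79 81 85 82 84 83 87 86 87 89 85]
233 [88 88 88 88 88 86 88 89 86 88 88 87 87 87 90]
236 [92 88 87 87 89 87 88 88 88 89 90 88 89 97 90]
239 [ 93  97  92  87  89  89  88  87  90  88  88  94 100  99  80]
2
[... 453 characters left out ...]
01 104 104 106 104 103 103 100  98  87  34]
266 [ 82  91  95  97 101 102 103 103 104 104 101  99  95  85  25]
269 [77 84 90 94 96 98 99 98 98 98 97 94 91 80 23]
272 [37 39 35 39 36 38 38 39 40 37 37 38 38 35 30]
275 [38 38 38 39 36 36 39 36 38 38 36 37 37 37 39]
278 [43 43 43 41 41 40 43 41 43 43 42 41 44 41 42]
281 [43 47 46 45 44 45 43 44 45 44 45 45 45 45 45]
284 [48 46 47 48 46 47 47 48 46 45 48 49 49 47 48]
287 [50 49 48 47 50 51 48 49 48 49 47 48 47 51 47]
290 [47 48 47 48 47 49 49 47 49 48 48 47 47 48 47]
293 [46 45 47 47 47 46 46 46 47 47 48 47 48 47 44]
296 [ 88  73  73 125 118 109 111 110 113 140 120  62  66  86  79]
299 [102  79  62  72 106 146 150 148 144  99  67  61  71 101  99]
```

```bash
cat >> h.py <<'E'
def facerows(o,p,front,r,th):
    R=Ro.from_quat(o["tool_rot"]).as_matrix(); t=np.radians(th); c,s=np.cos(t),np.sin(t)
    f=lambda L,h: px(p,o["position"]+R@np.array([L*c-h*s,0,-.019-(L*s+h*c)]))[0,1]
    return np.round([f(front-.002,-r),f(front,-.005),f(front,.005),f(front-.002,r)],1)
E
python3 -c "
from h import *
o,p=wrist()
for fr in (.026,.028,.030):
  for t in (0,10,20,25,30,35,40): print(fr,t,facerows(o,p,fr,.013,t))
"
```

```text
0.026 0 [213.1 214.8 221.5 231. ]
0.026 10 [212.7 217.  226.9 239.1]
0.026 20 [213.8 220.7 233.8 248.2]
0.026 25 [214.9 223.1 237.7 253. ]
0.026 30 [216.4 225.9 241.9 257.9]
0.026 35 [218.2 229.  246.2 262.9]
0.026 40 [220.5 232.5 250.8 267.9]
0.028 0 [210.  211.5 218.  227.4]
0.028 10 [209.8 213.9 223.7 235.8]
0.028 20 [211.1 217.9 231.  245.4]
0.028 25 [212.4 220.5 235.1 250.5]
0.028 30 [214.1 223.6 239.6 255.8]
0.028 35 [216.2 227.  244.3 261.2]
0.028 40 [218.8 230.8 249.3 266.5]
0.03 0 [206.9 208.2 214.5 223.8]
0.03 10 [206.8 210.8 220.5 232.5]
0.03 20 [208.4 215.1 228.1 242.6]
0.03 25 [209.8 217.9 232.6 248. ]
0.03 30 [211.7 221.2 237.3 253.6]
0.03 35 [214.1 224.9 242.4 259.4]
0.03 40 [217.  229.1 247.7 265.2]
```

>>> servo_tool:
  rows: [1,0.001,0,-0.01,0,1,0,0,-0.035,0,1,0,0,-0.035,0,1,-0.029,0,0,0,1,-0.029,0,0,0]

```text
time: 15.78
position: [0.542, -0.0781, 0.1126]
tool_rot: [0.049, 0.999, -0.0, 0.001]
ft_force: [0.7, -0.9, -0.6]
grip_width: 0.0248
grip_force: 15.0
```

>>> servo_tool:
  rows: [1,-0.029,0,0,0,1,0,0,0.03,0,1,0,0,0.024,0,1,0,0,0,0,1,0,0,0,0]

```text
time: 16.2
position: [0.5689, -0.0804, 0.0547]
tool_rot: [0.049, 0.999, 0.001, -0.002]
ft_force: [-0.4, -0.5, -1.5]
grip_width: 0.0248
grip_force: 15.0
```

```bash
cat >> h.py <<'E'
def prof(n=None,front=.0255,c=318):
    o,p=wrist(n); st(o); print("tcp holder",H(o["position"]))
    g=p["pixels"].astype(float).mean(2)[:,c-4:c+5].mean(1).round().astype(int); print("rows205..",g[205:275].tolist())
    for t in (0,10,20,30,40): print(t,facerows(o,p,front,.013,t))
E
python3 -c "
from h import *
prof('w14')"
```

```text
t 16.2 pos [ 0.5689 -0.0804  0.0547] yaw 174.37 zax [-0.005  0.002 -1.   ] w 0.0248 gf 15.0 ft [-0.4 -0.5 -1.5] q [-0.33  0.7   1.68 -0.    0.76 -1.81]
tcp holder [-58.6  -0.3]
rows205.. [63, 61, 63, 62, 62, 62, 65, 71, 81, 89, 92, 92, 91, 86, 81, 79, 79, 79, 80, 81, 81, 81, 82, 84, 87, 90, 92, 93, 92, 93, 92, 92, 92, 92, 93, 95, 100, 110, 117, 119, 117, 113, 110, 105, 91, 70, 58, 57, 58, 64, 79, 96, 106, 109, 110, 109, 110, 109, 109, 110, 109, 110, 110, 109, 104, 88, 61, 41, 37, 38]
0 [213.9 215.6 222.3 231.9]
10 [213.5 217.7 227.7 239.9]
20 [214.5 221.3 234.5 248.9]
30 [216.9 226.4 242.4 258.4]
40 [221.  232.9 251.2 268.2]
```

>>> servo_tool:
  rows: [1,0,0,0.005,0,1,0,0,0.003,0,1,0,0,0.002,0,1,0,0,0,0]

```text
time: 16.58
position: [0.5707, -0.081, 0.0462]
tool_rot: [0.049, 0.999, -0.0, 0.0]
ft_force: [-1.4, -0.1, -0.7]
grip_width: 0.0247
grip_force: 15.0
```

>>> servo_tool:
  rows: [1,0,0,0.002,0,1,0,0,0.002,0,1,0,0,0,0]

```text
time: 16.83
position: [0.5712, -0.081, 0.0424]
tool_rot: [0.049, 0.999, -0.0, 0.001]
ft_force: [-0.2, 0.5, 3.4]
grip_width: 0.0249
grip_force: 15.0
```

```bash
python3 -c "
from h import *
prof('w15')"
```

```text
t 16.83 pos [ 0.5712 -0.081   0.0424] yaw 174.36 zax [ 0.001 -0.    -1.   ] w 0.0249 gf 15.0 ft [-0.2  0.5  3.4] q [-0.33  0.72  1.69  0.    0.73 -1.81]
tcp holder [-61.    0.2]
rows205.. [65, 65, 65, 65, 65, 65, 66, 68, 77, 88, 95, 98, 98, 97, 93, 88, 85, 84, 83, 84, 85, 86, 85, 86, 86, 88, 91, 93, 96, 96, 97, 98, 98, 98, 98, 98, 98, 98, 102, 111, 122, 126, 126, 122, 117, 111, 101, 84, 67, 60, 60, 64, 77, 95, 108, 112, 113, 113, 113, 113, 113, 113, 113, 112, 107, 90, 63, 42, 39, 40]
0 [213.9 215.6 222.3 231.9]
10 [213.5 217.7 227.7 239.9]
20 [214.5 221.3 234.5 248.9]
30 [216.9 226.4 242.4 258.4]
40 [221.  232.9 251.2 268.2]
```

>>> servo_tool:
  rows: [1,0,0,0.002,0,1,0,0,0.002,0,1,0,0,0.001,0,1,0,0,0,0]

```text
time: 17.22
position: [0.5715, -0.0811, 0.037]
tool_rot: [0.049, 0.999, -0.0, 0.001]
ft_force: [1.7, 0.9, 4.0]
grip_width: 0.0249
grip_force: 15.0
```

```bash
python3 -c "
from h import *
prof('w16')"
```

```text
t 17.22 pos [ 0.5715 -0.0811  0.037 ] yaw 174.36 zax [ 0.002 -0.    -1.   ] w 0.0249 gf 15.0 ft [1.7 0.9 4. ] q [-0.33  0.73  1.69  0.    0.72 -1.81]
tcp holder [-61.3   0.2]
rows205.. [66, 66, 66, 66, 66, 66, 66, 66, 66, 65, 66, 66, 67, 72, 85, 99, 106, 108, 108, 108, 108, 108, 106, 102, 96, 95, 93, 92, 92, 92, 93, 94, 95, 94, 94, 95, 95, 96, 96, 97, 98, 101, 105, 107, 108, 108, 108, 108, 108, 108, 108, 109, 110, 116, 122, 125, 123, 118, 108, 93, 74, 62, 60, 71, 82, 79, 60, 42, 39, 41]
0 [213.9 215.6 222.3 231.9]
10 [213.5 217.7 227.7 239.9]
20 [214.5 221.3 234.5 248.9]
30 [216.9 226.4 242.4 258.4]
40 [221.  232.9 251.2 268.2]
```

>>> servo_tool:
  rows: [1,-0.001,0,-0.03,0,1,0,0,-0.038,0,1,0.028,0,0,0,1,0.028,0,0,0,1,0.029,0,0,0]
  newtons: 20

```text
time: 17.68
position: [0.4858, -0.0725, 0.1049]
tool_rot: [0.049, 0.999, -0.0, -0.0]
ft_force: [-1.0, -0.0, -1.0]
grip_width: 0.0247
grip_force: 20.0
```

>>> servo_tool:
  rows: [1,0,0,0,0,1,0,0,0.02,0,1,0,0,0.03,0,1,0,0,0.01,0,1,0,0,0,0]

```text
time: 18.1
position: [0.4845, -0.0718, 0.0423]
tool_rot: [0.049, 0.999, 0.001, -0.004]
ft_force: [0.7, -0.6, -0.5]
grip_width: 0.0246
grip_force: 20.0
```

>>> servo_tool:
  rows: [1,0,0,0,0,1,0,0,0,0]

```text
time: 18.27
position: [0.4874, -0.0728, 0.0453]
tool_rot: [0.049, 0.999, -0.0, 0.0]
ft_force: [-0.2, -0.3, -1.1]
grip_width: 0.0248
grip_force: 20.0
```

```bash
python3 -c "
from h import *
prof('w17')"
```

```text
t 18.27 pos [ 0.4874 -0.0728  0.0453] yaw 174.38 zax [ 0. -0. -1.] w 0.0248 gf 20.0 ft [-0.2 -0.3 -1.1] q [-0.38  0.66  1.9  -0.    0.59 -1.85]
tcp holder [23.2 -0. ]
rows205.. [39, 37, 37, 36, 36, 37, 37, 36, 37, 37, 37, 39, 47, 65, 82, 90, 93, 93, 94, 94, 93, 92, 87, 83, 81, 80, 80, 81, 80, 81, 82, 82, 82, 82, 82, 83, 84, 84, 84, 87, 89, 93, 93, 94, 94, 93, 94, 94, 93, 94, 95, 100, 106, 110, 110, 107, 100, 89, 74, 58, 51, 55, 69, 83, 87, 76, 53, 36, 32, 34]
0 [213.9 215.6 222.3 231.9]
10 [213.5 217.7 227.7 239.9]
20 [214.5 221.3 234.5 248.9]
30 [216.9 226.4 242.4 258.4]
40 [221.  232.9 251.2 268.2]
```

>>> servo_tool:
  rows: [1,0,0,0.008,0,1,0,0,0.006,0,1,0,0,0.0035,0,1,0,0,0,0,1,0,0,0,0]

```text
time: 18.73
position: [0.4876, -0.0728, 0.0275]
tool_rot: [0.049, 0.999, -0.0, 0.0]
ft_force: [1.1, 0.3, 1.2]
grip_width: 0.0245
grip_force: 20.0
```

>>> servo_tool:
  rows: [1,-0.003,0,0,0,1,-0.003,0,0,0,1,0,0,0,0]

```text
time: 18.98
position: [0.4932, -0.0732, 0.0273]
tool_rot: [0.049, 0.999, 0.0, -0.0]
ft_force: [-1.0, 0.6, -0.7]
grip_width: 0.0246
grip_force: 20.0
```

```bash
python3 -c "
from h import *
prof('w18')"
```

```text
t 18.98 pos [ 0.4932 -0.0732  0.0273] yaw 174.38 zax [-0.001  0.    -1.   ] w 0.0246 gf 20.0 ft [-1.   0.6 -0.7] q [-0.37  0.7   1.89 -0.    0.56 -1.84]
tcp holder [17.4 -0.2]
rows205.. [42, 39, 38, 39, 38, 38, 38, 38, 38, 38, 39, 39, 42, 56, 75, 90, 97, 98, 98, 98, 98, 98, 96, 92, 86, 85, 84, 84, 84, 84, 85, 86, 86, 85, 86, 86, 87, 87, 88, 88, 89, 93, 97, 98, 98, 98, 99, 98, 98, 99, 98, 99, 102, 108, 113, 114, 112, 106, 96, 82, 62, 54, 57, 69, 79, 75, 54, 38, 35, 36]
0 [213.9 215.6 222.3 231.9]
10 [213.5 217.7 227.7 239.9]
20 [214.5 221.3 234.5 248.9]
30 [216.9 226.4 242.4 258.4]
40 [221.  232.9 251.2 268.2]
```

>>> servo_tool:
  rows: [1,-0.003,0,0.0005,0,1,-0.0025,0,0.001,0,1,0,0,0,0]

```text
time: 19.28
position: [0.4978, -0.0734, 0.0257]
tool_rot: [0.049, 0.999, 0.0, -0.001]
ft_force: [-3.4, 0.4, 1.3]
grip_width: 0.0248
grip_force: 20.0
```

>>> servo_tool:
  rows: [1,-0.002,0,0.001,0,1,-0.002,0,0.001,0,1,0,0,0,0]

```text
time: 19.53
position: [0.4988, -0.0733, 0.0245]
tool_rot: [0.049, 0.999, 0.001, -0.004]
ft_force: [-10.0, -0.9, 13.4]
grip_width: 0.0244
grip_force: 20.0
```

```bash
python3 -c "
from h import *
prof('w19')"
```

```text
t 19.53 pos [ 0.4988 -0.0733  0.0245] yaw 174.44 zax [-0.008  0.002 -1.   ] w 0.0244 gf 20.0 ft [-10.   -0.9  13.4] q [-0.37  0.71  1.87 -0.    0.57 -1.84]
tcp holder [11.8 -0.6]
rows205.. [38, 38, 38, 39, 38, 39, 40, 45, 52, 58, 62, 63, 65, 72, 84, 95, 98, 99, 99, 99, 99, 98, 95, 90, 86, 85, 85, 84, 84, 85, 86, 87, 86, 86, 86, 87, 88, 88, 89, 90, 92, 96, 99, 99, 99, 99, 99, 99, 99, 99, 99, 101, 107, 113, 116, 114, 109, 100, 89, 72, 58, 55, 62, 77, 87, 78, 56, 38, 35, 37]
0 [213.9 215.6 222.3 231.9]
10 [213.5 217.7 227.7 239.9]
20 [214.5 221.3 234.5 248.9]
30 [216.9 226.4 242.4 258.4]
40 [221.  232.9 251.2 268.2]
```

>>> servo_tool:
  rows: [1,-0.001,0,0.0,0,1,-0.0015,0,0.001,0,1,0,0,0,0]
  newtons: 12

```text
time: 19.83
position: [0.4997, -0.0734, 0.0235]
tool_rot: [0.048, 0.999, 0.001, -0.005]
ft_force: [-12.7, -1.8, 13.8]
grip_width: 0.0247
grip_force: 12.0
```

>>> servo_tool:
  rows: [1,-0.001,0,0.001,0,1,-0.001,0,0.001,0,1,0,0,0,0]

```text
time: 20.08
position: [0.5016, -0.0736, 0.0216]
tool_rot: [0.048, 0.999, 0.001, -0.006]
ft_force: [-11.9, -2.2, 14.7]
grip_width: 0.0244
grip_force: 12.0
```

```bash
python3 -c "
from h import *
prof('w20')"
```

```text
t 20.08 pos [ 0.5016 -0.0736  0.0216] yaw 174.45 zax [-0.011  0.002 -1.   ] w 0.0244 gf 12.0 ft [-11.9  -2.2  14.7] q [-0.37  0.71  1.86 -0.    0.58 -1.84]
tcp holder [ 9.  -0.6]
rows205.. [38, 39, 40, 40, 45, 52, 59, 62, 64, 70, 80, 93, 98, 100, 99, 99, 99, 98, 96, 91, 87, 86, 84, 85, 85, 85, 86, 87, 87, 87, 87, 87, 88, 89, 89, 90, 91, 94, 97, 99, 99, 100, 99, 99, 98, 99, 100, 100, 103, 109, 115, 117, 116, 110, 101, 89, 73, 59, 54, 59, 75, 90, 98, 100, 95, 81, 56, 39, 35, 37]
0 [213.9 215.6 222.3 231.9]
10 [213.5 217.7 227.7 239.9]
20 [214.5 221.3 234.5 248.9]
30 [216.9 226.4 242.4 258.4]
40 [221.  232.9 251.2 268.2]
```

```bash
cat >> h.py <<'E'
from scipy.optimize import least_squares
def fit(obs,o=None,p=None,r=.013):
    if o is None: o,p=wrist()
    R=Ro.from_quat(o["tool_rot"]).as_matrix()
    def f(v):
        t=v[1]/57.3; c,s=np.cos(t),np.sin(t); F=v[0]/1e3
        g=lambda L,h: px(p,o["position"]+R@np.array([L*c-h*s,0,-.019-v[2]/1e3-(L*s+h*c)]))[0,1]
        return np.array([g(F-.002,-r),g(F,-.005),g(F,.005),g(F-.002,r)])-obs
    s=least_squares(lambda v:np.r_[f(v),(v[2]-2)/6],[25,20,2]); print("front,theta,dz",s.x.round(1),"res",f(s.x).round(1))
E
python3 -c "
from h import *
o,p=wrist(); fit([215.3,224.5,242,255.5],o,p)"
```

```text
front,theta,dz [26.1 29.7 -1. ] res [ 0.2  0.3 -1.4  1. ]
```

>>> servo_tool:
  rows: [1,0,0,0.0,0,1,0,0,0.001,0,1,0,0,0.001,0,1,0,0,0.001,0,1,0,0,0,0]
  newtons: 25

```text
time: 20.6
position: [0.5013, -0.0736, 0.0204]
tool_rot: [0.048, 0.999, 0.001, -0.005]
ft_force: [-15.9, -1.7, 31.7]
grip_width: 0.0246
grip_force: 25.0
```

```bash
python3 -c "
from h import *
prof('w21')"
```

```text
t 20.6 pos [ 0.5013 -0.0736  0.0204] yaw 174.47 zax [-0.011  0.002 -1.   ] w 0.0246 gf 25.0 ft [-15.9  -1.7  31.7] q [-0.37  0.72  1.86 -0.    0.57 -1.84]
tcp holder [ 9.3 -0.6]
rows205.. [39, 40, 39, 39, 40, 45, 52, 60, 69, 81, 92, 97, 98, 98, 98, 98, 97, 93, 88, 85, 84, 84, 84, 84, 85, 86, 86, 86, 86, 86, 87, 88, 89, 90, 90, 93, 96, 98, 98, 98, 98, 98, 98, 98, 98, 99, 103, 110, 116, 119, 117, 112, 103, 93, 79, 62, 54, 56, 66, 83, 96, 101, 102, 101, 96, 82, 57, 39, 35, 36]
0 [213.9 215.6 222.3 231.9]
10 [213.5 217.7 227.7 239.9]
20 [214.5 221.3 234.5 248.9]
30 [216.9 226.4 242.4 258.4]
40 [221.  232.9 251.2 268.2]
```

>>> servo_tool:
  rows: [1,0,0,-0.002,0,1,-0.002,0,-0.001,0,1,-0.002,0,0,0,1,-0.001,0,0,0,1,0,0,0,0]

```text
time: 21.07
position: [0.5047, -0.0737, 0.0211]
tool_rot: [0.048, 0.999, 0.001, -0.008]
ft_force: [-13.8, -3.0, 14.7]
grip_width: 0.0243
grip_force: 25.0
```

```bash
python3 -c "
from h import *
prof('w22')"
```

```text
t 21.07 pos [ 0.5047 -0.0737  0.0211] yaw 174.47 zax [-0.015  0.003 -1.   ] w 0.0243 gf 25.0 ft [-13.8  -3.   14.7] q [-0.36  0.72  1.85 -0.    0.59 -1.83]
tcp holder [ 5.9 -0.8]
rows205.. [56, 62, 64, 63, 62, 61, 60, 59, 61, 70, 85, 95, 99, 99, 99, 99, 99, 97, 94, 89, 86, 85, 85, 84, 85, 86, 86, 87, 86, 87, 87, 88, 88, 89, 89, 90, 93, 96, 98, 99, 99, 99, 99, 98, 99, 99, 99, 102, 107, 114, 118, 117, 112, 104, 94, 79, 61, 55, 56, 66, 82, 96, 100, 100, 96, 81, 57, 38, 35, 37]
0 [213.9 215.6 222.3 231.9]
10 [213.5 217.7 227.7 239.9]
20 [214.5 221.3 234.5 248.9]
30 [216.9 226.4 242.4 258.4]
40 [221.  232.9 251.2 268.2]
```

>>> servo_tool:
  rows: [1,0,0,0.002,0,1,0,0,0.002,0,1,0,0,0.001,0,1,0,0,0,0]

```text
time: 21.45
position: [0.5049, -0.0738, 0.0185]
tool_rot: [0.048, 0.999, 0.001, -0.007]
ft_force: [-17.9, -1.9, 33.0]
grip_width: 0.0242
grip_force: 25.0
```

```bash
python3 -c "
from h import *
prof('w23')"
```

```text
t 21.45 pos [ 0.5049 -0.0738  0.0185] yaw 174.5 zax [-0.014  0.003 -1.   ] w 0.0242 gf 25.0 ft [-17.9  -1.9  33. ] q [-0.36  0.72  1.85 -0.    0.58 -1.83]
tcp holder [ 5.7 -0.7]
rows205.. [46, 54, 61, 63, 64, 64, 65, 73, 86, 95, 98, 98, 98, 98, 97, 94, 89, 86, 84, 84, 83, 84, 84, 86, 86, 86, 85, 86, 87, 87, 89, 90, 90, 92, 95, 97, 98, 98, 98, 98, 98, 98, 98, 99, 103, 110, 118, 120, 119, 114, 107, 100, 85, 66, 56, 55, 60, 74, 90, 100, 103, 103, 103, 102, 98, 83, 58, 39, 36, 36]
0 [213.9 215.6 222.3 231.9]
10 [213.5 217.7 227.7 239.9]
20 [214.5 221.3 234.5 248.9]
30 [216.9 226.4 242.4 258.4]
40 [221.  232.9 251.2 268.2]
```

```bash
python3 -c "
from h import *
o,p=wrist(); fit([213,221,239.5,250],o,p)
for x in (34,40): 
  w=mcH+RH@[x/1e3,0]; print(x,px(p,[*w,.0404])[0].round(1))
I=p['pixels'].astype(float).mean(2)
print('col profile band', [ (c,I[200:215,c-1:c+2].mean(1).round().astype(int).tolist()) for c in (285,295,305,345,352)])
"
```

```text
front,theta,dz [26.3 27.3 -3.1] res [ 0.2  0.8 -2.9  1.9]
34 [318.2 215.3]
40 [318.2 204.8]
col profile band [(285, [60, 59, 61, 61, 60, 60, 60, 61, 60, 60, 60, 61, 61, 61, 60]), (295, [60, 59, 61, 60, 60, 60, 58, 59, 59, 59, 58, 59, 59, 60, 59]), (305, [39, 39, 40, 40, 41, 46, 54, 59, 61, 63, 61, 60, 60, 59, 59]), (345, [60, 61, 60, 60, 61, 61, 61, 61, 60, 61, 61, 61, 60, 60, 60]), (352, [61, 60, 60, 59, 60, 60, 60, 60, 60, 60, 59, 61, 61, 60, 60])]
```

>>> servo_tool:
  rows: [1,0,0,-0.003,0,1,0,0,0,0,1,-0.002,0,0,0,1,-0.002,0,0,0,1,-0.001,0,0,0]
  newtons: 40

```text
time: 21.97
position: [0.5096, -0.074, 0.0192]
tool_rot: [0.048, 0.999, 0.001, -0.008]
ft_force: [-15.6, -2.0, 15.1]
grip_width: 0.0233
grip_force: 40.0
```

```bash
cat >> h.py <<'E'
def wallcheck():
    o,p=wrist(); st(o); print("tcp holder",H(o["position"]))
    g=p["pixels"].astype(float).mean(2)[:,314:323].mean(1).round().astype(int); print("rows198..",g[198:270].tolist())
    for x in (34,40): print(x,px(p,[*(mcH+RH@[x/1e3,0]),.0404])[0].round(1))
    print("nose seat row",px(p,[*(mcH+RH@[.034,0]),.0364])[0].round(1))
E
python3 -c "
from h import *
wallcheck()"
```

```text
t 21.97 pos [ 0.5096 -0.074   0.0192] yaw 174.48 zax [-0.015  0.004 -1.   ] w 0.0233 gf 40.0 ft [-15.6  -2.   15.1] q [-0.36  0.72  1.84 -0.    0.59 -1.83]
tcp holder [ 1.  -0.9]
rows198.. [59, 64, 65, 64, 62, 60, 60, 59, 60, 62, 61, 60, 60, 63, 73, 86, 96, 98, 99, 99, 99, 98, 94, 89, 86, 84, 84, 84, 84, 84, 86, 86, 86, 86, 86, 87, 88, 90, 90, 91, 93, 96, 98, 99, 99, 99, 99, 99, 99, 99, 100, 104, 111, 119, 121, 119, 113, 106, 97, 83, 65, 56, 55, 61, 76, 93, 101, 103, 104, 103, 103, 98]
34 [317.8 206.6]
40 [317.7 196. ]
nose seat row [317.8 204.3]
```

>>> servo_tool:
  rows: [1,0,0,0.002,0,1,0,0,0.002,0,1,0,0,0.002,0,1,0,0,0,0]

```text
time: 22.35
position: [0.5095, -0.0741, 0.0166]
tool_rot: [0.048, 0.999, 0.001, -0.007]
ft_force: [-19.7, -1.3, 42.1]
grip_width: 0.0239
grip_force: 40.0
```

```bash
python3 -c "
from h import *
wallcheck()"
```

```text
t 22.35 pos [ 0.5095 -0.0741  0.0166] yaw 174.5 zax [-0.014  0.003 -1.   ] w 0.0239 gf 40.0 ft [-19.7  -1.3  42.1] q [-0.36  0.73  1.84 -0.    0.59 -1.83]
tcp holder [ 1.1 -0.8]
rows198.. [48, 56, 63, 65, 65, 64, 62, 61, 60, 59, 60, 65, 71, 83, 93, 97, 97, 98, 97, 95, 90, 86, 83, 83, 83, 83, 84, 85, 85, 85, 85, 86, 86, 88, 90, 91, 92, 94, 96, 97, 97, 98, 98, 97, 97, 97, 97, 101, 109, 119, 124, 122, 119, 112, 106, 96, 81, 63, 56, 56, 61, 74, 91, 102, 105, 106, 106, 106, 107, 106, 105, 100]
34 [317.8 208.4]
40 [317.8 197.6]
nose seat row [317.9 206. ]
```

>>> servo_tool:
  rows: [1,0,0,0,0,1,0,0,0,0,1,0,0,0.001,0,1,0,0,0.001,0,1,0,0,0,0]
  newtons: 18

```text
time: 22.82
position: [0.5114, -0.0744, 0.0123]
tool_rot: [0.048, 0.999, 0.001, -0.005]
ft_force: [-12.8, -1.2, 18.5]
grip_width: 0.0232
grip_force: 16.9
```

```bash
python3 -c "
from h import *
wallcheck()"
```

```text
t 22.82 pos [ 0.5114 -0.0744  0.0123] yaw 174.45 zax [-0.011  0.002 -1.   ] w 0.0232 gf 16.9 ft [-12.8  -1.2  18.5] q [-0.36  0.74  1.84 -0.    0.58 -1.83]
tcp holder [-0.8 -0.7]
rows198.. [56, 62, 66, 67, 65, 63, 63, 63, 67, 78, 90, 95, 96, 96, 95, 93, 88, 84, 83, 82, 83, 83, 85, 85, 84, 85, 84, 86, 88, 90, 92, 94, 94, 96, 96, 97, 97, 97, 97, 97, 97, 97, 101, 109, 120, 125, 125, 122, 116, 111, 105, 93, 73, 61, 57, 57, 61, 72, 90, 104, 108, 109, 109, 109, 110, 109, 110, 109, 109, 109, 109, 104]
34 [318.1 207.8]
40 [318.  196.7]
nose seat row [318.1 205.4]
```

```bash
cat >> h.py <<'E'
def fitH(obs,o=None,p=None,r=.013,L=.025,zr=.0225,w=1e3):
    if o is None: o,p=wrist()
    def P(v,s,h):
        c,sn=np.cos(v[2]),np.sin(v[2]); xz=(v[0]+s*c-h*sn, v[1]+s*sn+h*c); return np.r_[mcH+RH@[xz[0],-.0007],xz[1]]
    f=lambda v:np.array([px(p,P(v,s,h))[0,1] for s,h in ((L-.002,-r),(L,-.005),(L,.005),(L-.002,r))])-obs
    s=least_squares(lambda v:np.r_[f(v),(P(v,-L,-r)[2]-zr)*w],[.008,.045,.3],x_scale=[.01,.01,.3]).x
    q=lambda a,h:(round(float((s[0]+a*np.cos(s[2])-h*np.sin(s[2]))*1e3),1),round(float((s[1]+a*np.sin(s[2])+h*np.cos(s[2]))*1e3),1))
    print("centre",(s[:2]*1e3).round(1),"theta",np.degrees(s[2]).round(1),"frontbottom",q(L-.002,-r),"nose",q(L,0),"reartop",q(-L,r),"rearbot",q(-L,-r),"res",f(s).round(1))
E
python3 -c "
from h import *
o,p=wrist()
for w in (0,300,1000): fitH([207,214.3,229.5,239.5],o,p,w=w)"
```

```text
centre [-11.6 -31.1] theta 48.2 frontbottom (13.4, -22.6) nose (5.1, -12.4) reartop (-38.0, -41.0) rearbot (-18.6, -58.4) res [-0.5  1.2 -1.1  0.4]
centre [ 6.3 40.8] theta 17.2 frontbottom (32.2, 35.2) nose (30.2, 48.2) reartop (-21.4, 45.9) rearbot (-13.7, 21.0) res [ 1.  -0.2 -2.7  2. ]
centre [ 6.7 42. ] theta 16.8 frontbottom (32.5, 36.2) nose (30.7, 49.2) reartop (-21.0, 47.3) rearbot (-13.5, 22.4) res [ 1.  -0.2 -2.7  2. ]
```

>>> servo_tool:
  rows: [1,0,0,-0.002,0,-0.3,0,0,-0.001,0,-0.3,0,0,-0.002,0,-0.3,0,0,0,0,-0.3,0,0,0,0]

```text
time: 23.33
position: [0.5187, -0.0762, 0.0163]
tool_rot: [0.049, 0.999, -0.0, 0.002]
ft_force: [0.0, 0.6, 0.4]
grip_width: 0.0423
grip_force: 0.0
```

```bash
python3 -c "
from h import *
wallcheck()"
```

```text
t 23.33 pos [ 0.5187 -0.0762  0.0163] yaw 174.36 zax [ 0.003 -0.001 -1.   ] w 0.0423 gf 0.0 ft [0.  0.6 0.4] q [-0.36  0.73  1.83  0.    0.58 -1.83]
tcp holder [-8.3  0.4]
rows198.. [95, 97, 103, 108, 111, 111, 112, 112, 112, 111, 111, 112, 112, 112, 113, 116, 121, 124, 123, 121, 115, 106, 95, 81, 64, 56, 57, 64, 79, 95, 102, 103, 103, 104, 104, 104, 104, 104, 104, 104, 104, 104, 104, 104, 103, 104, 104, 104, 104, 104, 104, 104, 104, 104, 104, 104, 104, 103, 98, 87, 75, 69, 68, 69, 68, 68, 68, 68, 68, 68, 69, 66]
34 [319.8 192.9]
40 [319.8 181.7]
nose seat row [319.8 190.7]
```

>>> servo_tool:
  rows: [-0.3,0,0,-0.015,0,-0.3,0,0,-0.03,0,-0.3,0,0,-0.03,0,1,0.01,0,0,0,1,0,0,0,0]

```text
time: 23.8
position: [0.5068, -0.0745, 0.0923]
tool_rot: [0.049, 0.999, -0.0, 0.001]
ft_force: [-0.4, 0.5, -0.6]
grip_width: 0.0492
grip_force: 0.0
```

>>> servo_tool:
  rows: [1,0,0,0,0,1,0,0,0,0,1,0,0,0,0]

```text
time: 24.05
position: [0.5067, -0.0745, 0.0899]
tool_rot: [0.049, 0.999, 0.0, -0.001]
ft_force: [0.6, 0.3, -0.0]
grip_width: 0.0312
grip_force: 0.0
```

```bash
python3 -c "
from h import *
o,p=wrist('w30'); st(o); print(H(o['position']))
I=p['pixels'].astype(float).mean(2)
for y in (72,0,-72):
  c=px(p,[*(mcH+RH@[.02,y/1e3]),.04])[0].round().astype(int); r0=c[1]-45
  print(y,c[0],r0,I[r0:r0+75,c[0]-3:c[0]+4].mean(1).round().astype(int).tolist())
  print([px(p,[*(mcH+RH@[x/1e3,y/1e3]),z/1e3])[0,1].round(1) for x,z in((40,40.4),(34,40.4),(32,49.4),(-6,57))])
for q in ['cell_1','cell_1_nose']:
  for d in robot.place_of(p,q):
    if d['score']>.4: print(q,round(d['score'],2),H(d['at']),round(d['at'][2],3))
"
```

```text
t 24.05 pos [ 0.5067 -0.0745  0.0899] yaw 174.36 zax [-0.002  0.001 -1.   ] w 0.0312 gf 0.0 ft [ 0.6  0.3 -0. ] q [-0.36  0.59  1.83  0.    0.73 -1.84]
[ 3.8 -0.1]
72 230 153 [53, 49, 51, 54, 53, 54, 54, 54, 55, 55, 54, 54, 54, 52, 46, 39, 35, 34, 35, 36, 37, 43, 50, 54, 55, 54, 55, 56, 65, 75, 81, 80, 77, 81, 91, 98, 102, 103, 96, 79, 63, 56, 58, 67, 84, 100, 105, 106, 106, 107, 106, 106, 106, 106, 106, 106, 106, 106, 106, 106, 106, 108, 112, 116, 123, 143, 163, 165, 146, 121, 108, 106, 105, 105, 105]
[np.float64(173.8), np.float64(181.2), np.float64(186.7), np.float64(236.5)]
0 319 153 [52, 48, 51, 54, 55, 56, 56, 55, 56, 56, 55, 60, 69, 83, 92, 95, 95, 95, 91, 85, 82, 81, 81, 83, 83, 82, 83, 83, 83, 83, 84, 89, 94, 95, 95, 96, 95, 97, 99, 105, 106, 102, 92, 78, 62, 51, 54, 69, 82, 88, 89, 89, 89, 89, 89, 89, 89, 89, 89, 89, 89, 89, 90, 93, 107, 131, 146, 135, 109, 92, 88, 83, 73, 64, 58]
[np.float64(173.5), np.float64(181.0), np.float64(186.4), np.float64(236.3)]
-72 408 153 [53, 49, 52, 54, 56, 56, 56, 57, 56, 56, 56, 55, 55, 52, 45, 38, 35, 36, 35, 36, 38, 45, 52, 56, 57, 57, 55, 56, 64, 75, 80, 78, 76, 83, 91, 96, 98, 96, 86, 69, 57, 54, 57, 68, 85, 96, 101, 101, 101, 101, 102, 102, 102, 102, 102, 102, 102, 103, 103, 102, 103, 103, 103, 103, 103, 103, 103, 103, 104, 103, 103, 103, 104, 104, 104]
[np.float64(173.3), np.float64(180.8), np.float64(186.2), np.float64(236.0)]
cell_1 0.93 [  9.6 -74.8] 0.035
cell_1 0.75 [23.5 -0.8] 0.051
cell_1 0.68 [ 8.5 73. ] 0.033
cell_1 0.58 [35.  73.6] 0.037
cell_1_nose 0.73 [ 36.  -73.2] 0.036
cell_1_nose 0.46 [  21.8 -283.7] -0.0
```

```bash
python3 -c "
from h import *
o,p=wrist()
for w in (0,300,1000): fitH([165.5,171.8,184,191.5],o,p,w=w)
for zr in (.02,.0234,.027): fitH([165.5,171.8,184,191.5],o,p,zr=zr,w=3000)
I=p['pixels'].astype(float).mean(2)
print(I[205,285:355].round().astype(int).tolist()); print(I[178,285:355].round().astype(int).tolist())"
```

```text
centre [ 15.1 -23.6] theta 63.2 frontbottom (37.1, -9.0) nose (26.4, -1.3) reartop (-7.8, -40.0) rearbot (15.4, -51.8) res [-0.4  0.9 -0.9  0.4]
centre [21.1 46.8] theta 34.1 frontbottom (47.4, 48.9) nose (41.8, 60.8) reartop (-6.9, 43.6) rearbot (7.7, 22.0) res [ 0.4  0.  -1.8  1.4]
centre [21.1 47.2] theta 34.0 frontbottom (47.5, 49.3) nose (41.9, 61.2) reartop (-6.9, 44.0) rearbot (7.7, 22.5) res [ 0.4  0.  -1.8  1.4]
centre [20.8 44.9] theta 34.7 frontbottom (47.1, 47.3) nose (41.4, 59.1) reartop (-7.1, 41.4) rearbot (7.7, 20.0) res [ 0.4  0.1 -1.8  1.3]
centre [21.3 48.1] theta 33.7 frontbottom (47.6, 50.1) nose (42.1, 62.0) reartop (-6.7, 45.0) rearbot (7.7, 23.4) res [ 0.4  0.  -1.8  1.4]
centre [21.8 51.5] theta 32.7 frontbottom (48.1, 53.0) nose (42.8, 65.0) reartop (-6.3, 48.9) rearbot (7.8, 27.0) res [ 0.5 -0.  -1.9  1.4]
[53, 54, 53, 53, 55, 53, 51, 52, 55, 52, 51, 54, 55, 69, 86, 89, 81, 78, 73, 74, 71, 71, 76, 80, 79, 80, 82, 82, 84, 85, 85, 87, 88, 89, 89, 89, 87, 87, 90, 89, 87, 88, 88, 85, 86, 85, 83, 82, 79, 77, 69, 61, 56, 54, 55, 56, 55, 55, 55, 56, 55, 56, 55, 56, 52, 55, 55, 56, 55, 56]
[55, 53, 55, 52, 55, 54, 52, 53, 55, 54, 57, 56, 53, 53, 54, 56, 61, 70, 81, 89, 91, 94, 93, 94, 94, 94, 93, 89, 81, 80, 80, 81, 81, 82, 81, 81, 82, 81, 82, 80, 80, 81, 85, 91, 93, 93, 95, 94, 93, 94, 92, 89, 82, 70, 60, 55, 56, 54, 54, 54, 55, 54, 54, 54, 54, 53, 55, 54, 54, 53]
```

>>> servo_tool:
  rows: [-0.3,0.012,0,0,0,-0.3,0.0111,0,0,0,-0.3,0,0,0,0,-0.3,0,0,0.01,0,-0.3,0,0,0.026,0]
  newtons: 15

```text
time: 24.67
position: [0.4876, -0.0736, 0.0565]
tool_rot: [0.049, 0.999, -0.001, 0.004]
ft_force: [0.9, 0.3, 0.0]
grip_width: 0.0405
grip_force: 0.0
```

>>> servo_tool:
  rows: [-0.3,0,0,0.02,0,-0.3,0,0,0,0,1,0,0,0,0,1,0,0,0,0,1,0,0,0,0]

```text
time: 25.08
position: [0.485, -0.0727, 0.0357]
tool_rot: [0.049, 0.999, -0.0, 0.001]
ft_force: [-0.0, 0.7, -0.2]
grip_width: 0.0439
grip_force: 0.0
```

>>> servo_tool:
  rows: [1,0,0,0,0,1,0,0,0,0,1,0,0,0,0]
  newtons: 35

```text
time: 25.33
position: [0.4845, -0.0725, 0.0356]
tool_rot: [0.049, 0.999, -0.0, 0.001]
ft_force: [1.0, 0.4, 1.4]
grip_width: 0.0246
grip_force: 35.3
```

```bash
python3 -c "
from h import *
wallcheck()"
```

```text
t 25.33 pos [ 0.4845 -0.0725  0.0356] yaw 174.37 zax [ 0.001 -0.    -1.   ] w 0.0246 gf 35.3 ft [1.  0.4 1.4] q [-0.38  0.67  1.91  0.    0.56 -1.85]
tcp holder [26.1 -0. ]
rows198.. [55, 56, 57, 57, 58, 58, 57, 57, 57, 57, 57, 57, 56, 52, 45, 40, 36, 37, 37, 37, 37, 37, 38, 42, 56, 74, 89, 97, 99, 99, 99, 99, 100, 99, 97, 92, 88, 86, 85, 85, 85, 85, 86, 87, 86, 87, 87, 86, 87, 87, 87, 87, 90, 95, 98, 99, 99, 99, 99, 99, 99, 99, 99, 101, 104, 108, 109, 106, 98, 82, 65, 51]
34 [319.3 236.6]
40 [319.2 227.8]
nose seat row [319.3 233.9]
```

>>> servo_tool:
  rows: [1,-0.003,0,0,0,1,-0.003,0,0,0,1,-0.003,0,0,0,1,-0.002,0,0,0,1,0,0,0,0]

```text
time: 25.8
position: [0.4902, -0.0723, 0.0352]
tool_rot: [0.048, 0.999, 0.001, -0.005]
ft_force: [-8.6, -1.3, 10.6]
grip_width: 0.0243
grip_force: 34.9
```

```bash
python3 -c "
from h import *
wallcheck()"
```

```text
t 25.8 pos [ 0.4902 -0.0723  0.0352] yaw 174.45 zax [-0.01   0.003 -1.   ] w 0.0243 gf 34.9 ft [-8.6 -1.3 10.6] q [-0.37  0.68  1.89 -0.    0.58 -1.84]
tcp holder [20.4 -0.7]
rows198.. [57, 57, 57, 57, 58, 56, 53, 45, 41, 38, 37, 38, 37, 37, 37, 37, 37, 37, 38, 37, 38, 43, 50, 58, 67, 78, 91, 98, 99, 100, 100, 100, 99, 100, 97, 93, 89, 86, 86, 86, 85, 86, 86, 87, 87, 87, 87, 87, 87, 88, 87, 88, 90, 95, 98, 99, 100, 100, 100, 100, 100, 100, 100, 101, 104, 107, 108, 107, 99, 85, 67, 53]
34 [318.1 228.3]
40 [318.1 219.3]
nose seat row [318.2 225.8]
```

>>> servo_tool:
  rows: [1,-0.003,0,0,0,1,-0.003,0,0,0,1,-0.002,0,0,0,1,0,0,0,0]

```text
time: 26.18
position: [0.4951, -0.0726, 0.0351]
tool_rot: [0.048, 0.999, 0.002, -0.008]
ft_force: [-13.8, -2.5, 14.4]
grip_width: 0.0245
grip_force: 34.9
```

```bash
python3 -c "
from h import *
wallcheck()"
```

```text
t 26.18 pos [ 0.4951 -0.0726  0.0351] yaw 174.48 zax [-0.017  0.004 -1.   ] w 0.0245 gf 34.9 ft [-13.8  -2.5  14.4] q [-0.37  0.68  1.87 -0.    0.6  -1.84]
tcp holder [15.5 -1. ]
rows198.. [50, 42, 38, 38, 37, 37, 38, 37, 37, 37, 37, 37, 38, 40, 47, 54, 59, 61, 60, 59, 57, 56, 54, 56, 65, 79, 91, 98, 100, 100, 100, 100, 100, 100, 98, 93, 89, 87, 86, 86, 85, 86, 87, 88, 87, 87, 87, 87, 88, 88, 88, 88, 90, 95, 98, 100, 100, 100, 100, 100, 100, 100, 100, 101, 104, 107, 109, 107, 99, 85, 68, 53]
34 [317.8 220.9]
40 [317.7 211.6]
nose seat row [317.8 218.5]
```

```bash
python3 -c "
from h import *
o,p=wrist()
fitH([222.3,231.8,249.3,260.5],o,p,w=300)
fitH([222.3,231.8,249.3,260.5],o,p,w=1000)"
```

```text
centre [ 8.6 45.5] theta 31.4 frontbottom (35.1, 46.3) nose (30.0, 58.5) reartop (-19.5, 43.5) rearbot (-5.9, 21.3) res [ 0.4  0.1 -2.2  1.7]
centre [ 8.9 46.4] theta 30.9 frontbottom (35.3, 47.0) nose (30.4, 59.2) reartop (-19.2, 44.7) rearbot (-5.9, 22.4) res [ 0.5  0.1 -2.2  1.7]
```

>>> servo_tool:
  rows: [1,-0.002,0,0.001,0,1,-0.002,0,0.001,0,1,-0.001,0,0.001,0,1,0,0,0,0]
  newtons: 25

```text
time: 26.62
position: [0.4967, -0.0726, 0.0335]
tool_rot: [0.047, 0.999, 0.002, -0.012]
ft_force: [-21.3, -4.1, 31.7]
grip_width: 0.0246
grip_force: 25.0
```

```bash
python3 -c "
from h import *
wallcheck()"
```

```text
t 26.62 pos [ 0.4967 -0.0726  0.0335] yaw 174.56 zax [-0.023  0.005 -1.   ] w 0.0246 gf 25.0 ft [-21.3  -4.1  31.7] q [-0.37  0.69  1.86 -0.01  0.61 -1.84]
tcp holder [13.9 -1.1]
rows198.. [40, 37, 37, 37, 37, 37, 36, 36, 38, 37, 37, 39, 45, 53, 58, 61, 61, 59, 59, 57, 57, 59, 60, 69, 82, 94, 100, 101, 101, 101, 101, 101, 100, 97, 93, 89, 87, 86, 86, 86, 86, 87, 87, 87, 87, 87, 88, 88, 88, 88, 88, 90, 95, 99, 101, 100, 101, 101, 100, 101, 101, 101, 102, 104, 107, 109, 108, 102, 88, 71, 57, 51]
34 [317.5 219.2]
40 [317.5 209.9]
nose seat row [317.6 217. ]
```

>>> servo_tool:
  rows: [1,0,0,0,0,1,0,0,0,0,1,0,0,0,0]
  newtons: 15

```text
time: 26.92
position: [0.4992, -0.0729, 0.0328]
tool_rot: [0.048, 0.999, 0.002, -0.009]
ft_force: [-16.1, -2.9, 20.7]
grip_width: 0.0251
grip_force: 15.0
```

```bash
python3 -c "
from h import *
wallcheck()"
```

```text
t 26.92 pos [ 0.4992 -0.0729  0.0328] yaw 174.5 zax [-0.018  0.004 -1.   ] w 0.0251 gf 15.0 ft [-16.1  -2.9  20.7] q [-0.37  0.69  1.86 -0.    0.61 -1.84]
tcp holder [11.5 -1. ]
rows198.. [37, 38, 37, 38, 38, 37, 38, 38, 41, 47, 55, 60, 61, 61, 58, 58, 57, 58, 58, 57, 56, 60, 68, 82, 94, 101, 102, 102, 102, 102, 102, 102, 100, 97, 92, 89, 88, 88, 87, 87, 88, 89, 89, 89, 89, 88, 89, 90, 90, 89, 89, 91, 96, 101, 102, 102, 103, 102, 102, 102, 103, 103, 103, 104, 107, 109, 108, 104, 91, 74, 59, 52]
34 [317.6 216. ]
40 [317.6 206.5]
nose seat row [317.6 213.7]
```

>>> servo_tool:
  rows: [1,0,0,0.002,0,1,0,0,0.001,0,1,0,0,0.001,0,1,0,0,0,0]

```text
time: 27.3
position: [0.502, -0.0733, 0.0291]
tool_rot: [0.048, 0.999, 0.001, -0.006]
ft_force: [-11.1, -1.0, 20.2]
grip_width: 0.0251
grip_force: 15.0
```

```bash
python3 -c "
from h import *
wallcheck()"
```

```text
t 27.3 pos [ 0.502  -0.0733  0.0291] yaw 174.46 zax [-0.012  0.003 -1.   ] w 0.0251 gf 15.0 ft [-11.1  -1.   20.2] q [-0.36  0.7   1.86 -0.    0.6  -1.84]
tcp holder [ 8.6 -0.9]
rows198.. [38, 38, 38, 38, 39, 39, 46, 52, 59, 62, 62, 62, 59, 59, 57, 59, 60, 59, 61, 70, 82, 95, 102, 103, 103, 103, 103, 103, 103, 102, 99, 93, 90, 89, 89, 89, 88, 88, 89, 90, 90, 90, 90, 90, 90, 91, 90, 90, 90, 93, 99, 102, 103, 103, 103, 103, 103, 103, 103, 103, 104, 105, 107, 111, 110, 106, 95, 79, 63, 58, 69, 79]
34 [317.8 213.7]
40 [317.8 204. ]
nose seat row [317.8 211.4]
```

```bash
python3 -c "
from h import *
o,p=wrist()
fitH([217.6,228.8,247,257.5],o,p,w=300)
fitH([217.6,228.8,247,257.5],o,p,w=1000)"
```

```text
centre [ 6.7 44.7] theta 32.1 frontbottom (33.1, 46.0) nose (27.9, 58.0) reartop (-21.4, 42.5) rearbot (-7.6, 20.4) res [ 1.  -0.6 -2.8  2.4]
centre [ 7.1 46.4] theta 31.2 frontbottom (33.5, 47.2) nose (28.5, 59.3) reartop (-21.0, 44.5) rearbot (-7.5, 22.3) res [ 1.1 -0.6 -2.9  2.5]
```

>>> servo_tool:
  rows: [1,0.003,0,-0.003,0,-0.3,0.003,0,-0.002,0,-0.3,0,0,0,0,-0.3,0,0,0,0,-0.3,0,0,-0.025,0]

```text
time: 27.82
position: [0.5008, -0.0738, 0.0551]
tool_rot: [0.049, 0.999, 0.001, -0.003]
ft_force: [-0.7, -1.4, 0.7]
grip_width: 0.0441
grip_force: 0.0
```

>>> servo_tool:
  rows: [-0.3,0,0,-0.025,0,-0.3,0,0,-0.02,0,-0.3,0,0,0,0,-0.3,0,0,0,0]

```text
time: 28.15
position: [0.5038, -0.0747, 0.1039]
tool_rot: [0.049, 0.999, -0.001, 0.002]
ft_force: [-0.0, 0.8, -0.2]
grip_width: 0.0561
grip_force: 0.0
```

```bash
python3 -c "
from h import *
wallcheck()
o,p=wrist()
I=p['pixels'].astype(float).mean(2); print(I[150:198,316:323].mean(1).round().astype(int).tolist())"
```

```text
t 28.15 pos [ 0.5038 -0.0747  0.1039] yaw 174.37 zax [ 0.004 -0.002 -1.   ] w 0.0561 gf 0.0 ft [-0.   0.8 -0.2] q [-0.37  0.56  1.83  0.    0.75 -1.84]
tcp holder [6.7 0.4]
rows198.. [84, 88, 89, 89, 89, 89, 89, 89, 90, 91, 96, 114, 136, 149, 142, 119, 99, 92, 96, 111, 137, 155, 157, 145, 117, 82, 62, 59, 59, 59, 60, 63, 65, 65, 75, 94, 107, 112, 113, 112, 112, 112, 112, 111, 112, 111, 111, 110, 110, 109, 110, 109, 109, 109, 108, 108, 108, 107, 107, 106, 105, 106, 109, 118, 127, 127, 122, 118, 119, 129, 143, 144]
34 [319.8 179.9]
40 [319.8 172.9]
nose seat row [319.8 178.8]
[84, 84, 82, 75, 62, 51, 50, 53, 54, 56, 56, 56, 56, 56, 57, 56, 58, 65, 78, 89, 94, 95, 94, 92, 90, 87, 86, 85, 84, 84, 84, 85, 86, 89, 92, 95, 95, 95, 95, 96, 100, 102, 104, 101, 91, 78, 62, 54]
```

```bash
python3 -c "
from h import *
o,p=wrist(); print(H(o['position']),o['position'][2])
fitH([167.5,174,183,189.5],o,p,w=300)
fitH([167.5,174,183,189.5],o,p,w=1000)
I=p['pixels'].astype(float).mean(2); print(I[178,285:355].round().astype(int).tolist())"
```

```text
[ 8.6 -0.1] 0.10232637886092345
centre [20.6 45.2] theta 28.0 frontbottom (47.0, 44.5) nose (42.7, 57.0) reartop (-7.6, 45.0) rearbot (4.6, 22.0) res [ 1.  -1.  -1.4  1.4]
centre [20.6 45.6] theta 27.9 frontbottom (47.0, 44.9) nose (42.7, 57.3) reartop (-7.5, 45.4) rearbot (4.6, 22.5) res [ 1.  -1.  -1.4  1.4]
[56, 56, 57, 56, 56, 58, 59, 56, 55, 58, 55, 56, 56, 54, 56, 55, 56, 55, 55, 56, 57, 58, 73, 84, 92, 94, 96, 95, 97, 95, 94, 90, 85, 82, 81, 83, 80, 82, 83, 82, 82, 83, 82, 84, 87, 94, 94, 95, 95, 94, 94, 93, 91, 81, 71, 61, 59, 60, 56, 54, 55, 55, 57, 57, 58, 55, 57, 57, 55, 57]
```

>>> servo_tool:
  rows: [-0.3,0.012,0,0.01,0,-0.3,0.0114,0,0.02,0,-0.3,0,0,0.022,0,-0.3,0,0,0.01,0,-0.3,0,0,0,0]
  newtons: 20

```text
time: 28.72
position: [0.477, -0.0713, 0.0383]
tool_rot: [0.049, 0.999, 0.001, -0.003]
ft_force: [-0.5, 0.1, -0.7]
grip_width: 0.056
grip_force: 0.0
```

>>> servo_tool:
  rows: [1,0,0,0,0,1,0,0,0,0,1,0,0,0,0,1,0,0,0,0,1,0,0,0,0]

```text
time: 29.13
position: [0.4793, -0.072, 0.0417]
tool_rot: [0.049, 0.999, -0.0, 0.001]
ft_force: [-0.5, 0.6, -0.8]
grip_width: 0.0314
grip_force: 0.2
```

>>> servo_tool:
  rows: [1,0,0,0,0,1,0,0,0,0]

```text
time: 29.3
position: [0.4791, -0.0719, 0.0414]
tool_rot: [0.049, 0.999, -0.0, 0.001]
ft_force: [0.3, -0.1, 0.9]
grip_width: 0.0256
grip_force: 20.0
```

>>> servo_tool:
  rows: [1,-0.003,0,0,0,1,-0.004,0,0,0,1,-0.004,0,0,0,1,-0.002,0,0.0,0,1,0,0,0,0]

```text
time: 29.72
position: [0.4893, -0.0724, 0.0408]
tool_rot: [0.049, 0.999, 0.001, -0.003]
ft_force: [-5.3, 0.3, 4.1]
grip_width: 0.0253
grip_force: 20.0
```

```bash
python3 -c "
from h import *
wallcheck()"
```

```text
t 29.72 pos [ 0.4893 -0.0724  0.0408] yaw 174.4 zax [-0.006  0.002 -1.   ] w 0.0253 gf 20.0 ft [-5.3  0.3  4.1] q [-0.37  0.67  1.89 -0.    0.59 -1.85]
tcp holder [21.4 -0.6]
rows198.. [57, 57, 57, 57, 54, 50, 42, 38, 37, 37, 37, 36, 37, 36, 37, 37, 37, 37, 38, 41, 47, 54, 59, 60, 59, 58, 56, 56, 61, 76, 89, 95, 97, 98, 97, 97, 97, 94, 90, 87, 85, 84, 83, 83, 84, 85, 85, 85, 85, 84, 85, 85, 86, 87, 91, 94, 97, 97, 98, 98, 97, 97, 97, 98, 99, 104, 108, 109, 106, 97, 83, 65]
34 [318.4 226.2]
40 [318.4 217.4]
nose seat row [318.4 223.8]
```

>>> servo_tool:
  rows: [1,-0.003,0,0.001,0,1,-0.002,0,0.001,0,1,-0.002,0,0.001,0,1,0,0,0,0]

```text
time: 30.1
position: [0.4899, -0.0721, 0.0384]
tool_rot: [0.048, 0.999, 0.002, -0.009]
ft_force: [-16.9, -4.3, 19.6]
grip_width: 0.0249
grip_force: 20.0
```

```bash
python3 -c "
from h import *
wallcheck()"
```

```text
t 30.1 pos [ 0.4899 -0.0721  0.0384] yaw 174.51 zax [-0.019  0.004 -1.   ] w 0.0249 gf 20.0 ft [-16.9  -4.3  19.6] q [-0.37  0.67  1.88 -0.01  0.6  -1.84]
tcp holder [20.8 -0.9]
rows198.. [56, 57, 56, 56, 56, 54, 47, 40, 37, 37, 36, 37, 37, 36, 37, 37, 36, 36, 37, 38, 44, 51, 58, 60, 60, 58, 60, 71, 83, 92, 96, 96, 96, 96, 96, 93, 89, 85, 83, 82, 82, 82, 83, 84, 84, 83, 84, 84, 85, 85, 86, 86, 90, 94, 95, 96, 95, 96, 96, 96, 96, 97, 100, 106, 110, 110, 106, 96, 82, 65, 54, 49]
34 [317.9 226.8]
40 [317.9 217.9]
nose seat row [317.9 224.4]
```

```bash
python3 -c "
from h import *
o,p=wrist()
for z in (.0205,.0225): fitH([224.7,234,249.7,259.3],o,p,w=1000,zr=z)"
```

```text
centre [ 9.2 43.3] theta 27.1 frontbottom (35.6, 42.2) nose (31.4, 54.7) reartop (-19.0, 43.5) rearbot (-7.2, 20.4) res [ 0.9 -0.4 -2.4  2. ]
centre [ 9.7 45.1] theta 26.3 frontbottom (36.1, 43.7) nose (32.2, 56.2) reartop (-18.4, 45.7) rearbot (-6.9, 22.4) res [ 0.9 -0.4 -2.4  2. ]
```

>>> servo_tool:
  rows: [1,0,0,-0.0015,0,1,-0.002,0,-0.0005,0,1,-0.002,0,0,0,1,-0.002,0,0,0,1,0,0,0,0]
  newtons: 30

```text
time: 30.62
position: [0.4969, -0.0727, 0.0391]
tool_rot: [0.048, 0.999, 0.002, -0.009]
ft_force: [-12.2, -2.8, 6.6]
grip_width: 0.0249
grip_force: 30.0
```

```bash
python3 -c "
from h import *
wallcheck()"
```

```text
t 30.62 pos [ 0.4969 -0.0727  0.0391] yaw 174.46 zax [-0.017  0.004 -1.   ] w 0.0249 gf 30.0 ft [-12.2  -2.8   6.6] q [-0.37  0.68  1.87 -0.    0.62 -1.84]
tcp holder [13.8 -1. ]
rows198.. [37, 37, 36, 37, 38, 36, 38, 39, 39, 45, 52, 59, 61, 60, 59, 57, 56, 54, 54, 55, 56, 56, 56, 56, 55, 57, 60, 69, 83, 93, 97, 97, 97, 97, 96, 96, 91, 87, 84, 83, 83, 83, 84, 85, 85, 85, 85, 85, 85, 86, 86, 87, 90, 94, 97, 97, 97, 96, 97, 97, 97, 97, 99, 104, 109, 111, 108, 101, 88, 72, 57, 49]
34 [317.7 215.9]
40 [317.7 206.8]
nose seat row [317.8 213.7]
```

>>> servo_tool:
  rows: [1,0.001,0,0.002,0,1,0,0,0.002,0,1,0,0,0.002,0,1,0,0,0.001,0,1,0,0,0,0]
  newtons: 20

```text
time: 31.08
position: [0.4953, -0.0726, 0.033]
tool_rot: [0.048, 0.999, 0.002, -0.009]
ft_force: [-14.6, -2.1, 15.1]
grip_width: 0.0249
grip_force: 19.9
```

```bash
python3 -c "
from h import *
wallcheck()"
```

```text
t 31.08 pos [ 0.4953 -0.0726  0.033 ] yaw 174.48 zax [-0.017  0.004 -1.   ] w 0.0249 gf 19.9 ft [-14.6  -2.1  15.1] q [-0.37  0.69  1.87 -0.    0.6  -1.84]
tcp holder [15.3 -0.9]
rows198.. [55, 48, 42, 38, 38, 37, 37, 37, 38, 37, 38, 38, 37, 39, 41, 48, 55, 60, 62, 60, 59, 58, 58, 63, 75, 87, 91, 92, 92, 91, 88, 84, 81, 79, 78, 79, 79, 80, 80, 80, 81, 82, 83, 85, 87, 88, 90, 91, 92, 92, 92, 92, 92, 93, 95, 103, 112, 118, 118, 114, 105, 95, 80, 64, 55, 55, 64, 80, 95, 101, 101, 96]
34 [317.8 221.8]
40 [317.8 212.4]
nose seat row [317.8 219.4]
```

```bash
python3 -c "
from h import *
o,p=wrist()
for z in (.0205,.0225): fitH([221.5,228.2,242,252],o,p,w=1000,zr=z)"
```

```text
centre [ 6.2 41. ] theta 19.4 frontbottom (32.2, 36.4) nose (29.8, 49.3) reartop (-21.7, 45.0) rearbot (-13.0, 20.4) res [ 0.5  0.1 -1.8  1.3]
centre [ 6.9 42.8] theta 18.8 frontbottom (32.8, 37.9) nose (30.5, 50.9) reartop (-21.0, 47.0) rearbot (-12.6, 22.4) res [ 0.5  0.  -1.8  1.3]
```

>>> servo_tool:
  rows: [1,-0.001,0,0.002,0,1,0,0,0.002,0,1,0,0,0.002,0,1,0,0,0.001,0,1,0,0,0,0]

```text
time: 31.6
position: [0.4981, -0.073, 0.0273]
tool_rot: [0.048, 0.999, 0.001, -0.007]
ft_force: [-14.1, -0.6, 24.2]
grip_width: 0.0249
grip_force: 19.8
```

```bash
python3 -c "
from h import *
wallcheck()"
```

```text
t 31.6 pos [ 0.4981 -0.073   0.0273] yaw 174.46 zax [-0.013  0.003 -1.   ] w 0.0249 gf 19.8 ft [-14.1  -0.6  24.2] q [-0.37  0.7   1.87 -0.    0.59 -1.84]
tcp holder [12.5 -0.8]
rows198.. [43, 39, 38, 38, 39, 38, 38, 38, 38, 38, 38, 38, 39, 43, 50, 57, 61, 62, 62, 62, 70, 81, 89, 92, 92, 91, 88, 84, 81, 79, 78, 79, 79, 80, 80, 80, 80, 81, 84, 86, 88, 89, 90, 91, 92, 92, 92, 92, 92, 92, 94, 102, 112, 120, 121, 117, 111, 103, 92, 75, 61, 55, 56, 63, 81, 97, 103, 104, 104, 104, 103, 98]
34 [317.9 221. ]
40 [317.9 211.3]
nose seat row [317.9 218.5]
```

```bash
python3 -c "
from h import *
o,p=wrist()
for z in (.0205,.0225,.025): fitH([217.8,224.2,237.5,247.5],o,p,w=1000,zr=z)
I=p['pixels'].astype(float).mean(2)
for r in (209,212,215,217,219,221,223): print(r,I[r,285:352:2].round().astype(int).tolist())"
```

```text
centre [ 7.6 40.1] theta 16.9 frontbottom (33.4, 34.4) nose (31.5, 47.4) reartop (-20.1, 45.3) rearbot (-12.6, 20.4) res [ 0.5 -0.  -1.8  1.3]
centre [ 8.2 41.9] theta 16.3 frontbottom (33.9, 35.9) nose (32.2, 49.0) reartop (-19.5, 47.4) rearbot (-12.1, 22.4) res [ 0.6 -0.1 -1.8  1.3]
centre [ 9.  44.2] theta 15.6 frontbottom (34.6, 37.9) nose (33.1, 50.9) reartop (-18.6, 50.0) rearbot (-11.6, 24.9) res [ 0.6 -0.1 -1.8  1.3]
209 [58, 58, 58, 58, 60, 59, 58, 50, 38, 36, 38, 39, 37, 38, 38, 39, 39, 37, 38, 38, 39, 38, 39, 39, 40, 37, 41, 54, 60, 60, 59, 57, 58, 59]
212 [61, 57, 59, 58, 59, 59, 57, 49, 48, 50, 50, 48, 51, 50, 52, 47, 50, 50, 49, 50, 49, 51, 50, 49, 51, 49, 47, 50, 59, 58, 59, 59, 60, 60]
215 [59, 59, 59, 60, 59, 59, 58, 56, 60, 59, 60, 61, 60, 62, 62, 62, 61, 62, 63, 65, 62, 64, 63, 63, 64, 67, 63, 55, 59, 58, 58, 60, 59, 58]
217 [59, 58, 59, 56, 61, 57, 57, 53, 57, 59, 59, 59, 58, 61, 61, 61, 63, 64, 64, 63, 61, 61, 61, 62, 62, 62, 60, 55, 59, 60, 58, 58, 58, 58]
219 [59, 58, 58, 59, 59, 59, 58, 54, 56, 57, 59, 58, 59, 68, 74, 80, 79, 81, 82, 82, 76, 69, 62, 59, 57, 57, 55, 53, 59, 57, 60, 60, 59, 60]
221 [58, 57, 60, 58, 60, 60, 59, 56, 55, 51, 59, 69, 79, 87, 90, 91, 92, 93, 92, 92, 91, 89, 84, 77, 65, 54, 58, 59, 58, 59, 61, 60, 60, 60]
223 [60, 59, 58, 60, 59, 60, 59, 61, 58, 62, 81, 90, 91, 91, 92, 92, 91, 93, 93, 93, 92, 92, 91, 92, 85, 70, 60, 59, 60, 57, 57, 59, 60, 59]
```

>>> servo_tool:
  rows: [1,0,0,0,0,1,0,0,-0.003,0,1,-0.002,0,-0.001,0,1,-0.003,0,0,0,1,-0.003,0,0,0]
  newtons: 45

```text
time: 32.12
position: [0.5044, -0.0731, 0.0284]
tool_rot: [0.048, 0.999, 0.002, -0.009]
ft_force: [-14.3, -1.7, 0.8]
grip_width: 0.0246
grip_force: 44.9
```

```bash
cat >> h.py <<'E'
def auto():
    o,p=wrist(); st(o); print("tcp holder",H(o["position"]))
    I=p["pixels"].astype(float).mean(2)[:,314:323].mean(1)
    print("rows190..",I[190:268].round().astype(int).tolist())
    print("wall in/out rows",[px(p,[*(mcH+RH@[x/1e3,0]),.0404])[0,1].round(1)+1 for x in (34,40)])
E
python3 -c "
from h import *
auto()"
```

```text
t 32.12 pos [ 0.5044 -0.0731  0.0284] yaw 174.45 zax [-0.018  0.005 -1.   ] w 0.0246 gf 44.9 ft [-14.3  -1.7   0.8] q [-0.36  0.7   1.85 -0.    0.61 -1.83]
tcp holder [ 6.2 -1.3]
rows190.. [39, 38, 38, 38, 39, 38, 38, 38, 38, 39, 43, 50, 57, 62, 63, 62, 60, 59, 58, 57, 57, 58, 57, 58, 58, 58, 58, 62, 72, 84, 90, 91, 91, 90, 88, 83, 79, 78, 78, 78, 80, 80, 80, 80, 81, 83, 85, 87, 89, 89, 91, 91, 92, 91, 91, 91, 91, 94, 99, 110, 118, 121, 118, 112, 105, 96, 80, 63, 56, 55, 60, 75, 91, 101, 104, 105, 104, 105]
wall in/out rows [np.float64(211.0), np.float64(201.2)]
```

>>> servo_tool:
  rows: [1,0,0,0.002,0,1,0,0,0.002,0,1,0,0,0.002,0,1,-0.001,0,0.001,0,1,0,0,0,0]

```text
time: 32.58
position: [0.5043, -0.0731, 0.0237]
tool_rot: [0.048, 0.999, 0.002, -0.01]
ft_force: [-18.5, -2.3, 22.6]
grip_width: 0.0244
grip_force: 45.0
```

```bash
python3 -c "
from h import *
auto()"
```

```text
t 32.58 pos [ 0.5043 -0.0731  0.0237] yaw 174.5 zax [-0.019  0.005 -1.   ] w 0.0244 gf 45.0 ft [-18.5  -2.3  22.6] q [-0.36  0.71  1.85 -0.    0.6  -1.83]
tcp holder [ 6.4 -1.3]
rows190.. [50, 43, 39, 38, 38, 38, 38, 38, 39, 38, 38, 38, 40, 46, 54, 61, 63, 64, 62, 61, 59, 58, 59, 60, 59, 62, 71, 82, 86, 86, 84, 80, 77, 75, 75, 76, 77, 77, 77, 78, 81, 85, 89, 90, 89, 88, 88, 87, 87, 87, 88, 90, 97, 107, 114, 116, 114, 110, 107, 102, 89, 70, 59, 57, 57, 62, 76, 93, 104, 107, 108, 107, 108, 108, 108, 108, 108, 108]
wall in/out rows [np.float64(213.9), np.float64(203.8)]
```

>>> servo_tool:
  rows: [1,0,0,0.001,0,1,0,0,0.001,0,1,0,0,0.001,0,1,0,0,0.001,0,1,0,0,0,0]
  newtons: 35

```text
time: 33.05
position: [0.5042, -0.0732, 0.0193]
tool_rot: [0.048, 0.999, 0.002, -0.01]
ft_force: [-17.1, -2.2, 18.9]
grip_width: 0.0246
grip_force: 35.0
```

```bash
python3 -c "
from h import *
auto()
o,p=wrist()"
```

```text
t 33.05 pos [ 0.5042 -0.0732  0.0193] yaw 174.49 zax [-0.019  0.005 -1.   ] w 0.0246 gf 35.0 ft [-17.1  -2.2  18.9] q [-0.36  0.72  1.85 -0.    0.59 -1.83]
tcp holder [ 6.5 -1.1]
rows190.. [58, 55, 48, 42, 39, 39, 39, 39, 39, 40, 39, 39, 39, 40, 40, 43, 49, 57, 62, 64, 63, 62, 61, 59, 60, 64, 70, 71, 70, 71, 71, 72, 73, 77, 84, 90, 92, 89, 85, 83, 83, 82, 83, 88, 97, 106, 110, 110, 110, 110, 110, 104, 90, 71, 60, 58, 58, 60, 68, 86, 103, 110, 111, 111, 111, 111, 111, 111, 112, 111, 111, 112, 111, 111, 111, 112, 111, 111]
wall in/out rows [np.float64(216.8), np.float64(206.4)]
```

>>> servo_tool:
  rows: [1,0,0,0.001,0,1,0,0,0.001,0,1,0.003,0,0,0,1,0.003,0,0,0,1,0.003,0,0,0]

```text
time: 33.57
position: [0.5044, -0.0739, 0.0174]
tool_rot: [0.05, 0.999, 0.0, 0.0]
ft_force: [1.9, 5.1, 2.7]
grip_width: 0.0249
grip_force: 35.0
```

```bash
python3 -c "
from h import *
auto()
o,p=wrist()"
```

```text
t 33.57 pos [ 0.5044 -0.0739  0.0174] yaw 174.32 zax [ 0.     0.001 -1.   ] w 0.0249 gf 35.0 ft [1.9 5.1 2.7] q [-0.37  0.72  1.87  0.    0.55 -1.84]
tcp holder [ 6.2 -0.5]
rows190.. [61, 59, 53, 45, 41, 40, 40, 39, 40, 40, 40, 40, 39, 40, 40, 40, 42, 45, 52, 58, 63, 64, 64, 62, 61, 60, 59, 62, 65, 70, 73, 79, 87, 93, 92, 87, 83, 81, 81, 82, 87, 97, 106, 110, 111, 111, 113, 112, 107, 92, 72, 61, 60, 60, 61, 67, 84, 101, 111, 113, 113, 114, 113, 114, 114, 114, 114, 114, 114, 114, 114, 114, 114, 113, 114, 114, 114, 114]
wall in/out rows [np.float64(218.7), np.float64(208.3)]
```

>>> servo_tool:
  rows: [-0.3,0,0,0,0,-0.3,0,0,0,0,-0.3,0,0,0,0,-0.3,0,0,0,0,-0.3,0,0,-0.01,0]

```text
time: 34.08
position: [0.5039, -0.0743, 0.0258]
tool_rot: [0.049, 0.999, 0.0, -0.001]
ft_force: [-0.8, -0.2, -0.1]
grip_width: 0.0502
grip_force: 0.0
```

>>> servo_tool:
  rows: [-0.3,0,0,-0.03,0,-0.3,0,0,-0.035,0,-0.3,0,0,-0.02,0,1,0,0,0,0,1,0,0,0,0]

```text
time: 34.5
position: [0.5056, -0.0748, 0.1137]
tool_rot: [0.049, 0.999, -0.001, 0.002]
ft_force: [0.0, -0.4, 0.2]
grip_width: 0.0494
grip_force: 0.0
```

```bash
python3 -c "
from h import *
o,p=wrist('w40'); st(o); print(H(o['position']))
I=p['pixels'].astype(float).mean(2)
for y in (72,0,-72):
  c=px(p,[*(mcH+RH@[.02,y/1e3]),.04])[0].round().astype(int); r0=c[1]-35
  print(y,c[0],r0,I[r0:r0+65,c[0]-3:c[0]+4].mean(1).round().astype(int).tolist())
for q in ['cell_1','cell_1_nose']:
  for d in robot.place_of(p,q):
    if d['score']>.4: print(q,round(d['score'],2),H(d['at']),round(d['at'][2],3))
"
```

```text
t 34.5 pos [ 0.5056 -0.0748  0.1137] yaw 174.37 zax [ 0.004 -0.002 -1.   ] w 0.0494 gf 0.0 ft [ 0.  -0.4  0.2] q [-0.37  0.54  1.82 -0.    0.78 -1.84]
[4.9 0.3]
72 239 156 [54, 55, 55, 54, 54, 53, 49, 42, 37, 34, 35, 36, 39, 47, 52, 55, 55, 54, 55, 63, 74, 80, 79, 81, 89, 97, 102, 101, 92, 74, 60, 57, 64, 80, 97, 104, 106, 106, 106, 106, 106, 107, 110, 122, 143, 161, 173, 177, 165, 138, 114, 106, 106, 106, 106, 109, 124, 155, 183, 194, 195, 195, 191, 176, 148]
0 320 155 [55, 55, 56, 56, 55, 55, 54, 49, 42, 36, 35, 35, 36, 41, 49, 56, 58, 58, 56, 55, 57, 66, 75, 80, 78, 77, 82, 92, 98, 101, 98, 88, 71, 58, 56, 64, 81, 95, 102, 103, 103, 103, 103, 105, 117, 147, 177, 190, 188, 170, 138, 112, 105, 103, 103, 104, 111, 133, 163, 184, 192, 192, 192, 192, 189]
-72 401 155 [57, 56, 56, 56, 57, 56, 55, 50, 42, 36, 35, 36, 36, 41, 48, 55, 58, 57, 56, 57, 64, 75, 80, 78, 80, 89, 95, 98, 96, 87, 71, 57, 56, 63, 79, 93, 100, 102, 102, 102, 102, 103, 102, 103, 103, 103, 103, 102, 103, 103, 103, 103, 104, 103, 104, 105, 109, 119, 135, 154, 169, 179, 185, 187, 180]
cell_1 0.68 [ 9.9 -1.9] 0.034
cell_1 0.57 [ 13.1 -74. ] 0.034
cell_1 0.57 [ 9.5 73.5] 0.036
cell_1 0.55 [  20.6 -284.8] 0.031
cell_1_nose 0.89 [ 36.3 -73.3] 0.037
```

>>> servo_tool:
  rows: [1,0.009,0,0,0,1,0.008,0,0,0,1,0,0,0.02,0,1,0,0,0.025,0,1,0,0,0.01,0]

```text
time: 35.07
position: [0.4848, -0.0719, 0.0546]
tool_rot: [0.049, 0.999, 0.001, -0.003]
ft_force: [-1.0, 0.5, 0.4]
grip_width: 0.0062
grip_force: 0.0
```

>>> servo_tool:
  rows: [1,0,0,0,0,1,0,0,0.002,0,1,0,0,0,0,1,0,0,0,0]

```text
time: 35.4
position: [0.4881, -0.0729, 0.0556]
tool_rot: [0.049, 0.999, -0.0, 0.001]
ft_force: [0.7, -1.0, 0.9]
grip_width: 0.0004
grip_force: 0.0
```

>>> servo_tool:
  rows: [1,0,0,0.003,0,1,0,0,0.002,0,1,0,0,0,0]

```text
time: 35.65
position: [0.4879, -0.0729, 0.0504]
tool_rot: [0.049, 0.999, -0.0, 0.0]
ft_force: [0.5, -1.1, 3.4]
grip_width: 0.0003
grip_force: 1.6
```

>>> servo_tool:
  rows: [1,0,0,0.001,0,1,0,0,0.001,0,1,0.001,0,0,0,1,0.001,0,0,0,1,0,0,0,0]

```text
time: 36.07
position: [0.4875, -0.073, 0.0494]
tool_rot: [0.049, 0.999, -0.001, 0.002]
ft_force: [1.1, 0.6, 10.6]
grip_width: 0.0005
grip_force: 5.2
```

>>> servo_tool:
  rows: [1,0,0,-0.01,0,1,0,0,-0.02,0,1,-0.008,0,-0.03,0,1,-0.009,0,-0.002,0,1,0,0,0,0]

```text
time: 36.48
position: [0.5061, -0.0753, 0.1121]
tool_rot: [0.049, 0.999, -0.001, 0.004]
ft_force: [0.5, 0.2, -0.7]
grip_width: 0.0004
grip_force: 0.0
```

>>> servo_tool:
  rows: [1,0,0,0,0,1,0,0,0,0]

```text
time: 36.65
position: [0.5012, -0.0737, 0.109]
tool_rot: [0.049, 0.999, 0.0, -0.001]
ft_force: [0.7, -0.2, 0.4]
grip_width: 0.0006
grip_force: 0.0
```

```bash
cat > lanes.py <<'E'
from h import *
o,p=wrist('w41'); st(o); print(H(o['position']))
I=p['pixels'].astype(float).mean(2)
for y in (72,0,-72):
  c=px(p,[*(mcH+RH@[.02,y/1e3]),.04])[0].round().astype(int); r0=c[1]-35
  print(y,c[0],r0,I[r0:r0+45,c[0]-3:c[0]+4].mean(1).round().astype(int).tolist())
for q in ['cell_1','cell_1_nose','vial_1','dropper_bottle']:
  for d in robot.place_of(p,q):
    if d['score']>.4: print(q,round(d['score'],2),H(d['at']),round(d['at'][2],3))
E
python3 lanes.py
```

```text
t 36.65 pos [ 0.5012 -0.0737  0.109 ] yaw 174.37 zax [-0.003  0.001 -1.   ] w 0.0006 gf 0.0 ft [ 0.7 -0.2  0.4] q [-0.37  0.55  1.83 -0.    0.77 -1.84]
[ 9.4 -0.4]
72 237 163 [51, 51, 51, 51, 51, 47, 43, 36, 34, 32, 34, 32, 36, 41, 48, 52, 51, 50, 52, 58, 69, 75, 74, 73, 79, 88, 95, 97, 92, 80, 62, 53, 55, 67, 83, 95, 99, 99, 99, 99, 101, 112, 134, 147, 138]
0 319 162 [51, 52, 51, 51, 52, 51, 48, 43, 36, 33, 32, 32, 35, 37, 44, 52, 55, 54, 52, 52, 58, 68, 75, 74, 72, 78, 87, 93, 95, 93, 81, 63, 52, 53, 62, 78, 91, 96, 97, 98, 98, 98, 98, 98, 98]
-72 401 162 [51, 53, 52, 53, 53, 52, 50, 43, 37, 34, 33, 33, 32, 37, 43, 50, 53, 54, 53, 54, 61, 71, 76, 74, 74, 80, 88, 92, 91, 85, 71, 57, 51, 54, 67, 82, 92, 95, 95, 95, 95, 96, 96, 96, 96]
cell_1 0.83 [ 9.8 -2.1] 0.035
cell_1 0.81 [11.1 72.2] 0.031
cell_1 0.7 [  22.9 -283.2] 0.034
cell_1 0.69 [  9.8 -76.6] 0.036
cell_1_nose 0.93 [ 36.4 -67.2] 0.039
```

>>> servo_tool:
  rows: [0,0,0.038,0,0,0,0,0.038,0,0,0,0,0.038,0,0,0,0,0.038,0,0,0,0,0.038,0,0]

```text
time: 37.32
position: [0.5208, 0.1165, 0.1095]
tool_rot: [0.049, 0.999, -0.0, -0.001]
ft_force: [0.4, -0.0, 0.9]
grip_width: 0.0259
grip_force: 0.0
```

>>> servo_tool:
  rows: [0,0,0.038,0,0,0,0,0.038,0,0,0,0,0.03,0,0,0,0,0,0,0,0,0,0,0,0]

```text
time: 37.73
position: [0.531, 0.2219, 0.1094]
tool_rot: [0.047, 0.999, -0.0, -0.0]
ft_force: [0.2, -0.7, -0.1]
grip_width: 0.0432
grip_force: 0.0
```

```bash
python3 -c "
from h import *
o,p=wrist('w42'); st(o)
mc=np.array([.5145,.2085]); a=np.radians(174.2); R=np.array([[np.cos(a),-np.sin(a)],[np.sin(a),np.cos(a)]])
for q in ['cell_1']:
  for d in robot.place_of(p,q):
    if d['score']>.3: print(q,round(d['score'],2),'rack',(R.T@(np.array(d['at'])[:2]-mc)*1e3).round(1),round(d['at'][2],3))
I=p['pixels'].astype(float).mean(2)
for y in (0,-68):
  P=[px(p,[*(mc+R@[x,y/1e3]),z])[0].round(1) for x,z in((.036,.0315),(.03,.0315),(.0,.046))]; c=P[2].astype(int); r0=int(P[0][1])-5
  print(y,P,r0,I[r0:r0+75,c[0]-3:c[0]+4].mean(1).round().astype(int).tolist())
  print(I[c[1],c[0]-40:c[0]+40:2].round().astype(int).tolist())
s=robot.camera('scene')
for q in ['vial_1','dropper_bottle','cell_1']:
  print(q,[(round(d['score'],2),np.round(d['at'],3).tolist()) for d in robot.place_of(s,q) if d['score']>.4])
"
```

```text
t 37.73 pos [0.531  0.2219 0.1094] yaw 174.58 zax [-0.001 -0.    -1.   ] w 0.0432 gf 0.0 ft [ 0.2 -0.7 -0.1] q [ 0.2   0.61  1.66 -0.    0.87 -1.27]
cell_1 0.78 rack [  4.5 -62.7] 0.036
cell_1 0.7 rack [-1.3 -2.8] 0.033
cell_1 0.67 rack [-15.1 206.5] 0.035
0 [array([302.4, 149.3]), array([302.5, 156.3]), array([301.9, 194.1])] 144 [101, 103, 104, 104, 101, 92, 77, 71, 79, 93, 103, 105, 101, 94, 88, 87, 89, 88, 89, 89, 88, 88, 88, 86, 82, 73, 68, 73, 80, 79, 79, 85, 93, 97, 97, 88, 73, 58, 54, 58, 73, 88, 98, 99, 100, 100, 100, 100, 100, 100, 100, 101, 100, 100, 100, 104, 119, 141, 167, 181, 177, 153, 121, 103, 100, 100, 100, 101, 112, 139, 169, 185, 189, 189, 186]
[101, 103, 103, 103, 103, 103, 102, 103, 103, 103, 104, 104, 104, 106, 88, 82, 90, 93, 95, 100, 101, 100, 99, 98, 93, 86, 83, 114, 143, 147, 147, 148, 148, 159, 175, 163, 121, 117, 114, 105]
-68 [array([381. , 149.9]), array([380.5, 156.8]), array([381.5, 194.6])] 144 [112, 122, 122, 113, 106, 101, 89, 77, 82, 119, 162, 187, 193, 182, 151, 107, 76, 64, 59, 58, 59, 73, 99, 114, 104, 97, 112, 136, 159, 170, 161, 135, 111, 102, 108, 131, 159, 175, 181, 182, 183, 184, 186, 188, 189, 188, 181, 160, 127, 105, 100, 100, 100, 100, 100, 100, 102, 113, 139, 161, 157, 132, 109, 101, 99, 98, 99, 102, 114, 138, 157, 151, 125, 102, 91]
[104, 104, 104, 104, 104, 103, 102, 103, 104, 103, 102, 82, 65, 76, 83, 88, 92, 97, 101, 102, 101, 99, 98, 92, 96, 125, 109, 103, 104, 103, 103, 103, 111, 137, 145, 145, 145, 145, 145, 145]
vial_1 [(0.45, [0.703, 0.001, -0.005])]
dropper_bottle [(0.58, [0.424, -0.441, 0.0])]
cell_1 [(0.7, [0.506, -0.001, 0.036]), (0.59, [0.503, -0.072, 0.038]), (0.48, [0.494, -0.147, 0.034]), (0.47, [0.517, 0.204, 0.037]), (0.45, [0.522, 0.279, 0.035])]
```

```bash
python3 -c "
from rig import robot
print(robot.hand_in())"
```

```text
the job is handed in; nothing more can be done
None
```

I handed the job in at about 38 s of robot time; the hand-in call gave no verdict. The wrong-size battery is in the rack's empty bay, and the right-size spare is in the holder's middle lane, flat with its nose against the wall, as far as the last camera checks show. By those same checks, the other batteries, the bottle and the vial are where they were.

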